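# Restock the soap rack from the spring dispenser

## Robot

A 6-joint arm with a two-finger parallel gripper is mounted at the origin on the work surface. World frame = base frame: x ahead of the robot, y to its left, z up, the work surface at z = 0. Lengths are in m, angles in rad, forces in N, time in s.
With the tool pointing down it reaches from about 0.25 to 0.725 m from the base axis. Payload 9.7 kg.
Tool frame: the origin (TCP) lies midway between the tips of the shut fingers; the grasp point (between the pads) lies 19 mm behind it (pinch_z is the z of the grasp point in the tool frame, in m); z points along the fingers, y is the direction in which the jaws open and shut (so a half turn about z gives the same grasp; the last joint's range is limited). The gripper opens to 85 mm and grips with 20 to 120 N. Pads are 22 mm wide; open, the fingers measure 114 mm over their backs; the gripper's body (76 mm by 85 mm) begins 54 mm behind the grasp point. The pads swing forward as they close: fully open they stand 13 mm farther back than shut.
Start: joints at [-1.188, 0.087, 0.176, 1.66, 0, 1.571], TCP at [0.205, -0.51, 0.231] pointing down, gripper open.
Joint ranges: [-3.13, 3.13], [-0.85, 1.81], [-1.15, 1.24], [-2.2, 2.28], [-1.44, 1.52], [-3.14, 3.14]. Speed limits (rad/s): [2.22, 2.22, 2.57, 3.14, 3.14, 3.14].

## Interface

Orientations are given as a unit quaternion [x, y, z, w].
In Python, from rig import get_state, grab_frame, sign_off, pinch_z gives the robot as it stands.
- The arm moves only by the tool play_rows, never from a script. Its argument "increments" is a list of rows, each a list of 7 numbers: the closure in counts, from 0 (fully open) to 255 (shut), then the shift along the tool's x, y, z in mm, then the turn, a rotation vector about the tool's x, y, z in rad. A call has 1 to 8 rows; each row is the pose to reach, as a shift and turn from the pose commanded when the call began, along the tool's axes at that moment; what a row does not reach only later rows make up. A row lasts 1/12 s, in which the tool goes at most 41.7 mm and 7.16 degrees, less where a joint would pass 70% of its speed; a pose out of reach is approached as far as the arm can. A call with a gripper value outside its range is refused whole. The fingers move at their own pace and stop on an object; "newtons" is the grip in N (left out, the last holds). Time passes only in rows, so rows that repeat a pose let the fingers close. It gives the time, the measured TCP pose, the force and the opening at its end, in the units of the state.
- get_state(): the state, without advancing time (a new reading comes with each control period).
- grab_frame(name): name is "scene" or "top" or "wrist"; returns a dict with "image" (420x560x3 uint8, blue, green, red), "camera_matrix" (3x3 intrinsics, pixels), "k1" (the pictures are not rectified: a ray, as slopes to the right and down, at radius r is drawn at 1 + k1 r^2 times it, then the intrinsics apply), "rvec" (rotation vector, rad) and "tvec" (3), from world to camera coordinates, as OpenCV has them; the wrist camera has in their place "tool_from_camera" (4x4, takes a point from camera to tool coordinates, whose origin is the TCP and whose axes are the flange's). Camera axes: x right, y down, z forward; pixel columns grow to the right and rows downward; lengths in m; the calibration is good to about 2 mm. A picture is of the moment at which its call begins: read the wrist's pose just before it. There is no depth.
- sign_off(): hands the job in, once; it reports no verdict.
The state is a dict: "clock": time; "joint_positions": joint angles; "joint_vel": joint speeds; "effort": joint torques, N m; "ee_pos": TCP position; "tool_rot": TCP orientation; "contact_force": force on the tool from outside, world axes, zero at the start; "ft_torque": the same for the moment, N m; "gripper_width": finger opening in m.
Only numpy, scipy, OpenCV 4.12 (cv2) and the standard library are available. Lean on these libraries where they do the work, as an engineer would, in place of code of your own. Each camera call takes 0.05 s, during which the arm holds its last target.

## Task

Swing the keeper arm off the spring-loaded dispenser, slide every coloured, paper-banded bar of soap (the three stacked in the dispenser and the one or two lying loose on the counter) fully home into the rack slot under the tile of its own colour, and when all are in, swing the keeper arm back over the dispenser to its stop. Leave the jar, the bottle and the dish where they stand.

Things in the scene. Friction and masses are not known exactly. Their poses are not given: they have to be found in the camera images.
- rack: Fixed wooden rack, 343 mm wide (its y), 53 mm high; five slots side by side, open at the front, middles at rack y = -134, -67, 0, 67, 134 mm. Origin on the counter under the middle of the mouth plane; x points into the slots, z up. Slots 59 mm wide, 23 mm high, floor 22 mm above the counter, back wall at x = 82 mm, roof only over x = 0 to 55 mm.
- rack_mouth (a point): Middle of the rack's mouth: on the mouth plane of the middle slot, 33.5 mm above the counter, axes as the rack's. Bevelled noses of walls, floor and roof reach 4 mm in front of this plane. A bar fully home rests on the slot floor against the back wall: its centre is 37 mm in (x) from this plane, 32 mm above the counter, and its front end stands out 8 mm in front of the plane.
- dispenser: Fixed spring dispenser. Origin on the counter under the middle of the stack; the bars lie flat, length along its x, width along its y, with 1.5 mm play. Dark foot 150 x 105 x 10 mm; four steel guides up to 76 mm above the counter: one mid each long side (14 mm wide, outer faces 35.5 mm from the middle), one at each end (30 mm wide, outer faces 52.5 mm). Lift a bar 35 mm to clear them.
- stack_top (a point): Fixed point over the middle of the dispenser, 70 mm above the counter, about where the centre of the top bar lies (10 mm either way). A sprung plate (49 N/m) lifts the next bar there as each is taken; 3 bars at the start, loose on one another. Grip a bar across its width near an end, clear of the side guides; fingers below its underside would also grip the bar below.
- keeper (a joint): Brass keeper arm over the top of the stack, on an upright pivot beyond the dispenser's far (+x) end. 0 rad: along the stack, at its stop (closed); grows as it swings out anticlockwise seen from above, to the dispenser's -y side, stop at 1.75. Stays where left (about 0.06 N m friction). May start up to 0.25 rad ajar. It must be swung well aside, 1 rad or more, to free the bars.
- keeper_knob (a point): Centre of the black upright round knob (20 mm diameter, 34 mm high) on the free end of the keeper arm, 66 mm from the pivot, 110 mm above the counter; the arm is 16 mm wide and its upper face is 17 mm below this point. Moves with the arm.
- keeper_pivot (a point): Point on the keeper arm's pivot axis, at the height of the knob's centre.
- bar_charcoal_centre (a point): Centre of the charcoal soap bar: a flat slab 90 mm (its x) x 56 mm (its y) x 20 mm (its z), 100 g, same both ways round, with a white paper band round its middle. Starts in the dispenser.
- bar_orange_centre (a point): Centre of the orange soap bar: a flat slab 90 mm (its x) x 56 mm (its y) x 20 mm (its z), 100 g, same both ways round, with a white paper band round its middle. Starts in the dispenser.
- bar_cream_centre (a point): Centre of the cream soap bar: a flat slab 90 mm (its x) x 56 mm (its y) x 20 mm (its z), 100 g, same both ways round, with a white paper band round its middle. Starts in the dispenser.
- bar_green_centre (a point): Centre of the green soap bar: a flat slab 90 mm (its x) x 56 mm (its y) x 20 mm (its z), 100 g, same both ways round, with a white paper band round its middle. Starts lying flat on the counter, if it is there at all.
- bar_rose_centre (a point): Centre of the rose soap bar: a flat slab 90 mm (its x) x 56 mm (its y) x 20 mm (its z), 100 g, same both ways round, with a white paper band round its middle. Starts lying flat on the counter, if it is there at all.
- tile_charcoal: Fixed charcoal tile, 36 x 46 x 5 mm, on the rack's roof over the middle of the slot for the charcoal bar. Origin at the middle of its underside, 28 mm behind the rack's origin plane and 53 mm above the counter; axes parallel to the rack's. A bar fully home has its centre 9 mm further in (tile +x) and 21 mm below this point.
- tile_orange: Fixed orange tile, 36 x 46 x 5 mm, on the rack's roof over the middle of the slot for the orange bar. Origin at the middle of its underside, 28 mm behind the rack's origin plane and 53 mm above the counter; axes parallel to the rack's. A bar fully home has its centre 9 mm further in (tile +x) and 21 mm below this point.
- tile_cream: Fixed cream tile, 36 x 46 x 5 mm, on the rack's roof over the middle of the slot for the cream bar. Origin at the middle of its underside, 28 mm behind the rack's origin plane and 53 mm above the counter; axes parallel to the rack's. A bar fully home has its centre 9 mm further in (tile +x) and 21 mm below this point.
- tile_green: Fixed green tile, 36 x 46 x 5 mm, on the rack's roof over the middle of the slot for the green bar. Origin at the middle of its underside, 28 mm behind the rack's origin plane and 53 mm above the counter; axes parallel to the rack's. A bar fully home has its centre 9 mm further in (tile +x) and 21 mm below this point.
- tile_rose: Fixed rose tile, 36 x 46 x 5 mm, on the rack's roof over the middle of the slot for the rose bar. Origin at the middle of its underside, 28 mm behind the rack's origin plane and 53 mm above the counter; axes parallel to the rack's. A bar fully home has its centre 9 mm further in (tile +x) and 21 mm below this point.
- balm_jar: Bystander: small amber jar with a metal cap, 54 mm diameter, 55 mm high. Origin at the centre of its underside.
- oil_bottle: Bystander: green bottle with a black cap, 44 mm diameter, 130 mm high. Origin at the centre of its underside.
- soap_dish: Bystander: white round soap dish, 90 mm diameter, 30 mm high. Origin at the centre of its underside.
Things that resemble listed ones, but are neither listed nor needed, are in the scene too. Of the things that look like the dispenser, the largest one is meant.

How it is judged:
By the outcome, as a careful person would: the job done as asked, in the order asked, and still so for the second after the job is handed in, with the robot touching nothing.
Of bar_rose, bar_green only 1 to 2 are there at a start; the rules pass over those that are not, and their reading is None.
At some moment in a run one of bar_rose, bar_green may be knocked a few centimetres aside while the robot is not near it.
Once in a run the grip may slacken for a moment while it holds something.
It also fails if it takes over 210 s, if anything falls off the work surface, if the arm or the gripper's body presses on something with over 40 N, if the wrist force passes 120 N, or if a joint passes its speed limit or range.

## Working session

There is one attempt and no reset: what is moved stays moved. The work goes in short steps, Python scripts to look and compute and a tool call to move; the robot and the scene stay as the last step left them, time stands still between calls to the robot, and variables do not carry over. Pictures are saved under pics/ and viewed, and the job is handed in when it is done.

Besides the shell and the picture viewer there is one more tool, called after "Emit:" by a JSON object that holds its "fn" and its "kwargs", one argument or row to a line. play_rows: Moves the arm, as the interface text tells. Its arguments: {"type":"object","properties":{"increments":{"type":"array","items":{"type":"array","items":{"type":"number"}}},"newtons":{"type":"number"}},"required":["increments"]}

```bash
ls; mkdir -p pics; python3 - <<'E'
from rig import *
import cv2
print(get_state()); print(pinch_z)
for n in ("scene","top","wrist"):
    f=grab_frame(n); cv2.imwrite(f"pics/a_{n}.png",f["image"])
    print(n,{k:v for k,v in f.items() if k!="image"})
E
```

```text
pics
{'clock': 0.0, 'joint_positions': array([-1.18801607e+00,  8.74592706e-02,  1.75171951e-01,  1.65979290e+00,
       -5.84218333e-05,  1.57081088e+00]), 'joint_vel': array([ 7.97417354e-05,  1.44923233e-03,  1.73993509e-04, -1.04391314e-03,
       -9.66492132e-04, -6.25321923e-04]), 'effort': array([ 7.02972702e-04, -5.20388246e+01,  4.64807081e+01,  1.61281053e-02,
        4.41179679e-05,  1.13036083e-05]), 'ee_pos': array([ 0.20533047, -0.51000489,  0.23060291]), 'tool_rot': array([ 9.81741926e-01,  1.90216662e-01, -1.50795422e-04, -6.24666394e-04]), 'contact_force': array([ 0.6884041 , -0.28564787, -0.2196656 ]), 'ft_torque': array([ 0.06097584,  0.07567574, -0.00023792]), 'gripper_width': 0.08553248912621267}
-0.0187
scene {'camera_matrix': array([[426.0444402 ,   0.        , 276.56100091],
       [  0.        , 426.0444402 , 209.41875364],
       [  0.        ,   0.        ,   1.        ]]), 'k1': 0.018995219843640308, 'rvec': array([ 1.81350468,  2.01306668, -0.57876046]), 'tvec': array([ 0.05299243, -0.40335804,  1.30861635])}
top {'camera_matrix': array([[379.63789334,   0.        , 276.78418592],
       [  0.        , 379.63789334, 203.66732912],
       [  0.        ,   0.        ,   1.        ]]), 'k1': -0.013284026792687064, 'rvec': array([ 2.12922912, -2.17662261,  0.13437529]), 'tvec': array([-0.00791136,  0.56055563,  0.94308421])}
wrist {'camera_matrix': array([[344.23598397,   0.        , 277.6784192 ],
       [  0.        , 344.23598397, 210.47422337],
       [  0.        ,   0.        ,   1.        ]]), 'k1': -0.08896861581739131, 'tool_from_camera': array([[ 3.21620480e-04, -9.58749998e-01, -2.84250484e-01,
         7.21875894e-02],
       [ 9.99999920e-01,  2.40311239e-04,  3.20921367e-04,
         1.35974479e-03],
       [-2.39374774e-04, -2.84250565e-01,  9.58749998e-01,
        -1.41485348e-01],
       [ 0.00000000e+00,  0.00000000e+00,  0.00000000e+00,
         1.00000000e+00]])}
```

View pics/a_scene.png

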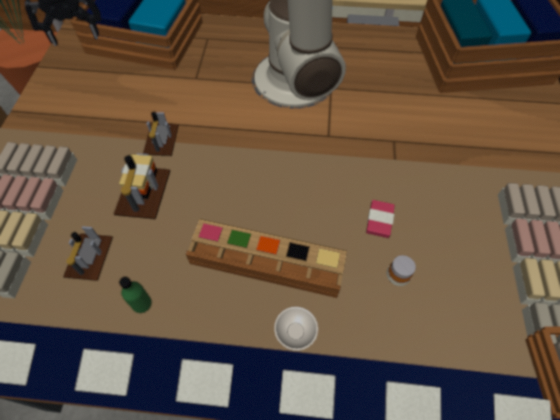

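View pics/a_top.png

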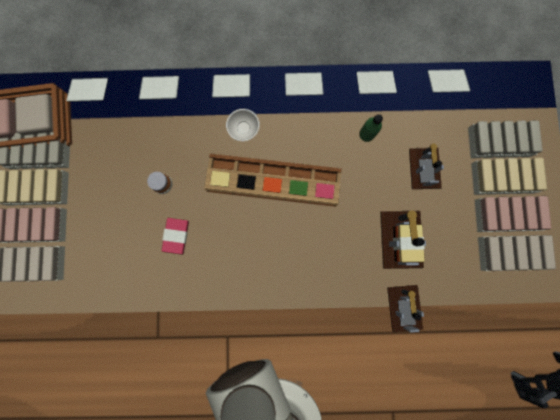

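View pics/a_wrist.png

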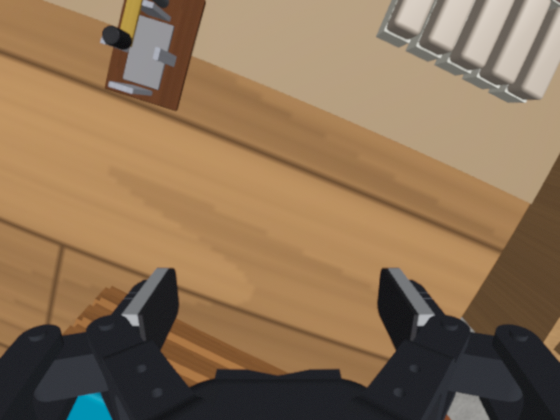

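The top view shows these three dispenser-like things:
- (430,167): small and empty.
- (405,240): the largest, holding a cream bar.
- (407,310): small and empty.

The middle one is meant. The loose rose bar is at (175,236), and there is no green bar. I'll confirm with enlarged crops and measure.

```bash
cat > h.py <<'E'
import numpy as np, cv2
from rig import *
from scipy.spatial.transform import Rotation as R
def ray(f,uv,st=None):
    uv=np.atleast_2d(np.array(uv,float)); K=f["camera_matrix"]; k=f["k1"]
    p=cv2.undistortPoints(uv[:,None],K,np.array([k,0,0,0,0.]))[:,0]
    d=np.c_[p,np.ones(len(p))]
    if "rvec" in f:
        Rm=cv2.Rodrigues(f["rvec"])[0]; return -Rm.T@f["tvec"], d@Rm
    T=tool(st)@f["tool_from_camera"]; return T[:3,3], d@T[:3,:3].T
def tool(st):
    T=np.eye(4); T[:3,:3]=R.from_quat(st["tool_rot"]).as_matrix(); T[:3,3]=st["ee_pos"]; return T
def onplane(f,uv,z,st=None):
    o,d=ray(f,uv,st); t=(z-o[2])/d[:,2]; return o+t[:,None]*d
def proj(f,P,st=None):
    P=np.atleast_2d(np.array(P,float))
    if "rvec" in f: return cv2.projectPoints(P,f["rvec"],f["tvec"],f["camera_matrix"],np.array([f["k1"],0,0,0,0.]))[0][:,0]
    T=np.linalg.inv(tool(st)@f["tool_from_camera"]); 
    return cv2.projectPoints(P,cv2.Rodrigues(T[:3,:3])[0],T[:3,3],f["camera_matrix"],np.array([f["k1"],0,0,0,0.]))[0][:,0]
def crop(f,x,y,w,h,name,s=5):
    cv2.imwrite(f"pics/{name}.png",cv2.resize(f["image"][y:y+h,x:x+w],None,fx=s,fy=s,interpolation=cv2.INTER_CUBIC))
def blob(f,lo,hi,roi,space=None):
    x,y,w,h=roi; im=f["image"][y:y+h,x:x+w]
    hsv=cv2.cvtColor(im,cv2.COLOR_BGR2HSV); m=cv2.inRange(hsv,np.array(lo),np.array(hi))
    cs=cv2.findContours(m,cv2.RETR_EXTERNAL,cv2.CHAIN_APPROX_NONE)[0]
    return [ (cv2.contourArea(c),c+np.array([[x,y]])) for c in sorted(cs,key=cv2.contourArea,reverse=True) if cv2.contourArea(c)>15]
E
python3 - <<'E'
from h import *
f=grab_frame("top")
crop(f,360,190,90,100,"b1",6); crop(f,190,140,160,75,"b2",5); crop(f,130,160,90,110,"b3",5)
s=grab_frame("scene"); crop(s,105,140,80,90,"b4",6)
for lab,roi,lo,hi in [("rose tile",(305,170,50,40),(165,120,60),(180,255,255)),("green",(280,170,40,40),(40,100,20),(85,255,255)),("orange",(255,170,35,30),(0,150,100),(14,255,255)),("cream",(205,165,30,35),(18,60,150),(32,255,255)),("rose",(150,200,60,70),(165,100,60),(180,255,255))]:
    for a,c in blob(f,lo,hi,roi)[:3]:
        r=cv2.minAreaRect(c); print(lab,a,np.round(r[0],1),np.round(r[1],1),r[2],onplane(f,r[0],0.058 if 'tile' in lab or lab!='rose' else .02).round(4))
E
```

```text
rose tile 197.5 [324.5 190.5] [13. 17.] 90.0 [[ 0.5883 -0.1418  0.058 ]]
green 198.5 [298.5 187.5] [13. 17.] 90.0 [[ 0.5975 -0.0762  0.058 ]]
orange 234.5 [271.9 184.5] [18.4 14.5] 6.34019136428833 [[ 0.6068 -0.009   0.058 ]]
orange 48.5 [274.5 172. ] [ 4. 19.] 90.0 [[ 0.6389 -0.0162  0.058 ]]
cream 283.0 [220.6 178.4] [27.7 16. ] 8.13010311126709 [[0.6253 0.1212 0.058 ]]
rose 199.5 [172.8 247.2] [21.7 10.7] 7.125016689300537 [[0.4546 0.2516 0.02  ]]
rose 194.5 [176.6 224.1] [21.2 10.5] 8.13010311126709 [[0.5145 0.2425 0.02  ]]
```

View pics/b1.png

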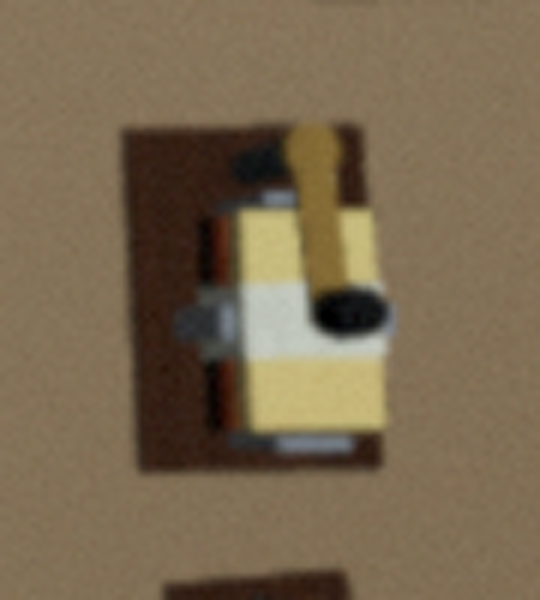

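View pics/b2.png

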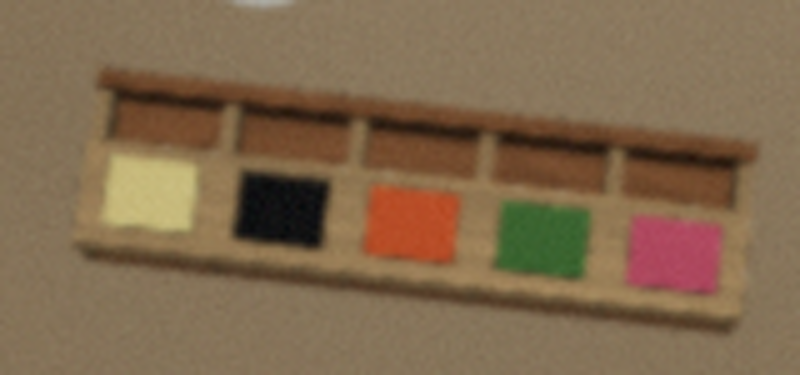

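View pics/b4.png

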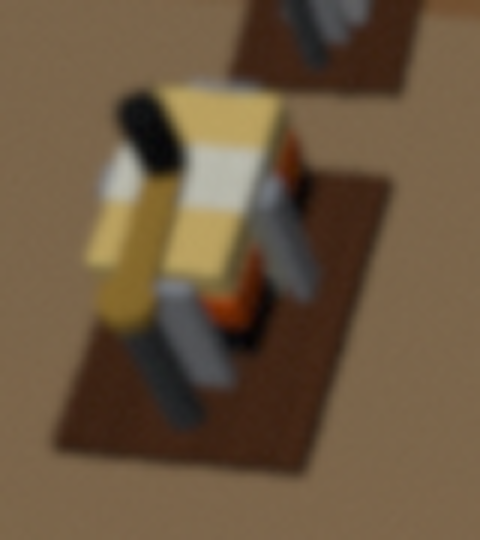

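The crops confirm it. The main dispenser holds cream, orange and charcoal from top to bottom. The keeper pivots at its far end, and the knob is near its -y side. The rack tiles run cream, charcoal, orange, green, rose from left to right. Next I'll measure poses.

```bash
python3 - <<'E'
from h import *
f=grab_frame("top"); s=grab_frame("scene")
# dispenser foot corners (top crop)
c=np.array([(122,128),(362,125),(382,467),(140,470)])/6+[360,190]
P=onplane(f,c-0.4,0.010); print("foot\n",P.round(4), P.mean(0).round(4))
u=(P[0]-P[3]+P[1]-P[2]); print("disp yaw",np.arctan2(u[1],u[0]), [np.linalg.norm(P[i]-P[(i+1)%4]).round(4) for i in range(4)])
# scene foot corners: crop offset 105,140
c2=np.array([(392,180),(302,473),(52,447)])/6+[105,140]
print("scene foot",onplane(s,c2-0.4,0.010).round(4))
# knob triangulation: top centre
k=onplane(f,np.array([[350,311]])/6+[360,190],0.110); k2=onplane(s,np.array([[151,133]])/6+[105,140],0.110); print("knob",k,k2)
p=onplane(f,np.array([[313,148]])/6+[360,190],0.093); p2=onplane(s,np.array([[125,308]])/6+[105,140],0.093); print("pivot",p,p2)
# tiles in both
def tile(fr,lo,hi,roi):
    a,c=blob(fr,lo,hi,roi)[0]; M=cv2.moments(c); return onplane(fr,[(M['m10']/M['m00'],M['m01']/M['m00'])],0.058)[0],a
T=[("cream",(20,80,140),(32,255,255),(208,168,24,22),(312,242,32,28)),("orange",(3,180,100),(14,255,255),(255,170,35,30),(250,230,36,28)),("green",(40,120,20),(85,255,255),(280,170,40,40),(225,225,30,28)),("rose",(165,120,60),(180,255,255),(305,170,50,40),(195,215,32,30)),("char",(0,0,0),(180,255,22),(232,170,30,25),(284,240,30,24))]
pt=[];ps=[]
for n,lo,hi,r1,r2 in T:
    a=tile(f,lo,hi,r1); b=tile(s,lo,hi,r2); print(n,a[0].round(4),a[1],b[0].round(4),b[1]); pt.append(a[0]);ps.append(b[0])
for q in (pt,ps):
    for i,j in ((0,3),(4,2)): 
        d=q[i]-q[j]; print("rack yaw",np.arctan2(-d[0],d[1]),np.linalg.norm(d))
# rose bar
pts=np.vstack([c for a,c in blob(f,(165,100,60),(180,255,255),(150,200,60,70))[:2]]); r=cv2.minAreaRect(pts.astype(np.float32))
B=onplane(f,cv2.boxPoints(r),0.02); print("rose",B.round(4),B.mean(0).round(4))
pts=np.vstack([c for a,c in blob(s,(165,100,60),(180,255,255),(355,190,50,60))[:2]]);r=cv2.minAreaRect(pts.astype(np.float32));print("scene rose",onplane(s,[r[0]],0.015))
E
```

```text
foot
 [[ 0.5382 -0.2921  0.01  ]
 [ 0.5371 -0.3979  0.01  ]
 [ 0.3885 -0.3963  0.01  ]
 [ 0.3896 -0.2916  0.01  ]] [ 0.4633 -0.3444  0.01  ]
disp yaw -0.007154958618858544 [np.float64(0.1058), np.float64(0.1487), np.float64(0.1047), np.float64(0.1486)]
scene foot [[ 0.3923 -0.291   0.01  ]
 [ 0.541  -0.2921  0.01  ]
 [ 0.5395 -0.3955  0.01  ]]
knob [[ 0.45273684 -0.35134365  0.11      ]] [[ 0.45338564 -0.34884252  0.11      ]]
pivot [[ 0.51874315 -0.34713785  0.093     ]] [[ 0.52393359 -0.34344014  0.093     ]]
cream [0.6254 0.1235 0.058 ] 258.0 [0.6262 0.1236 0.058 ] 308.5
orange [ 0.6068 -0.0089  0.058 ] 193.0 [ 0.6079 -0.0088  0.058 ] 263.5
green [ 0.5974 -0.0753  0.058 ] 186.5 [ 0.599  -0.0751  0.058 ] 222.5
rose [ 0.5883 -0.1415  0.058 ] 199.0 [ 0.5895 -0.1414  0.058 ] 231.0
char [0.6158 0.0577 0.058 ] 133.5 [0.6172 0.0572 0.058 ] 169.5
rack yaw -0.13911270629878283 0.2675025012497786
rack yaw -0.13701331086837143 0.1343037481649771
rack yaw -0.13750819212984147 0.26751043992574614
rack yaw -0.13712818039693583 0.1336101069512705
rose [[0.4463 0.2815 0.02  ]
 [0.5337 0.2682 0.02  ]
 [0.5232 0.2128 0.02  ]
 [0.4361 0.2267 0.02  ]] [0.4848 0.2473 0.02  ]
scene rose [[0.48714609 0.24901736 0.015     ]]
```

```bash
cat >> h.py <<'E'
def go(x,y,z,yaw,show=True):
    st=get_state(); T=tool(st); Rg=R.from_euler('z',yaw)*R.from_euler('x',np.pi)
    d=T[:3,:3].T@(np.array([x,y,z])-T[:3,3])*1000
    rv=(R.from_matrix(T[:3,:3]).inv()*Rg).as_rotvec()
    print("shift",d.round(1),"turn",rv.round(3),"| pos",T[:3,3].round(4),"F",st["contact_force"].round(1),"w",round(st["gripper_width"],4),"t",round(st["clock"],2))
E
python3 - <<'E'
from h import *
go(0.452,-0.300,0.231,0); go(0.452,-0.300,0.104,0)
E
```

```text
shift [ 3.072e+02 -1.028e+02  1.000e-01] turn [-0.     0.     0.383] | pos [ 0.2054 -0.5102  0.2311] F [-0.  -0.2  0.4] w 0.0857 t 0.35
shift [ 307.2 -102.8  127.1] turn [-0.     0.     0.383] | pos [ 0.2054 -0.5102  0.2311] F [-0.  -0.2  0.4] w 0.0857 t 0.35
```

Emit:
{"fn": "play_rows", "kwargs": {
  "increments": [
    [255,38,-13,0,0,0,0.05],
    [255,77,-26,0,0,0,0.1],
    [255,115,-39,0,0,0,0.15],
    [255,154,-52,0,0,0,0.2],
    [255,192,-65,0,0,0,0.25],
    [255,231,-78,0,0,0,0.3],
    [255,269,-90,0,0,0,0.35],
    [255,307,-103,0,0,0,0.383]
  ],
  "newtons": 40
}}

```text
clock: 1.02
ee_pos: [0.453, -0.2984, 0.2314]
tool_rot: [1.0, -0.001, 0.0, 0.0]
contact_force: [1.1, -1.0, 0.1]
gripper_width: -0.0003
```

```bash
python3 - <<'E'
from h import *
go(0.452,-0.300,0.104,0)
st=get_state(); f=grab_frame("wrist"); cv2.imwrite("pics/c1.png",f["image"])
E
```

```text
shift [ -1.1   1.6 127.4] turn [ 0.    -0.    -0.003] | pos [ 0.453  -0.2984  0.2314] F [ 1.1 -1.   0.1] w -0.0003 t 1.02
```

View pics/c1.png

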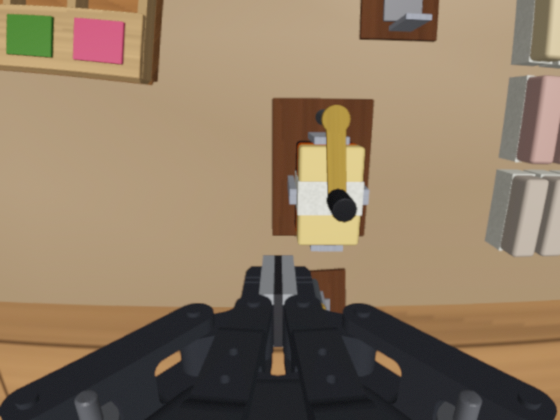

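Emit:
{"fn": "play_rows", "kwargs": {
  "increments": [
    [255,4,2,32,0,0,0],
    [255,8,2,64,0,0,0],
    [255,12,2,96,0,0,0],
    [255,14,2,127,0,0,0],
    [255,14,2,127,0,0,0]
  ]
}}

```text
clock: 1.48
ee_pos: [0.4635, -0.3002, 0.0979]
tool_rot: [1.0, 0.0, -0.004, -0.002]
contact_force: [-0.7, 0.6, -1.2]
gripper_width: -0.0001
```

```bash
python3 - <<'E'
from h import *
for t in np.linspace(-.4,1.3,14):
    st=get_state()['ee_pos']; p=np.array([.521-.066*np.cos(t),-.345-.066*np.sin(t)]); print(round(t,2),((p-st[:2])*[1000,-1000]).round())
go(.467,-.3,.104,0)
E
```

```text
-0.4 [-3. 19.]
-0.27 [-6. 27.]
-0.14 [-8. 36.]
-0.01 [-8. 44.]
0.12 [-8. 53.]
0.25 [-6. 61.]
0.38 [-4. 70.]
0.52 [ 0. 77.]
0.65 [ 5. 85.]
0.78 [10. 91.]
0.91 [17. 97.]
1.04 [ 24. 102.]
1.17 [ 32. 106.]
1.3 [ 40. 108.]
shift [ 3.5 -0.2 -6.1] turn [-0.005  0.008  0.   ] | pos [ 0.4635 -0.3002  0.0979] F [-0.7  0.6 -1.2] w -0.0001 t 1.48
```

Emit:
{"fn": "play_rows", "kwargs": {
  "increments": [
    [255,0,0,0,0,0,0],
    [255,0,0,0,0,0,0],
    [255,0,0,0,0,0,0]
  ]
}}

```text
clock: 1.73
ee_pos: [0.4666, -0.3027, 0.107]
tool_rot: [1.0, -0.0, 0.001, 0.001]
contact_force: [-0.0, 0.9, 0.6]
gripper_width: 0.0003
```

Emit:
{"fn": "play_rows", "kwargs": {
  "increments": [
    [255,-4,10,0,0,0,0],
    [255,-8,20,0,0,0,0],
    [255,-10,30,0,0,0,0],
    [255,-11,40,0,0,0,0],
    [255,-11,50,0,0,0,0],
    [255,-9,60,0,0,0,0],
    [255,-6,69,0,0,0,0],
    [255,-2,77,0,0,0,0]
  ]
}}

```text
clock: 2.4
ee_pos: [0.4637, -0.3801, 0.104]
tool_rot: [1.0, -0.0, -0.0, -0.0]
contact_force: [0.1, 1.4, 0.3]
gripper_width: -0.0001
```

Emit:
{"fn": "play_rows", "kwargs": {
  "increments": [
    [255,6,8,0,0,0,0],
    [255,12,14,0,0,0,0],
    [255,19,20,0,0,0,0],
    [255,26,24,0,0,0,0],
    [255,34,28,0,0,0,0],
    [255,41,30,0,0,0,0],
    [255,41,30,0,0,0,0]
  ]
}}

```text
clock: 2.98
ee_pos: [0.506, -0.4093, 0.1038]
tool_rot: [1.0, 0.0, -0.0, 0.0]
contact_force: [0.2, -0.5, 1.5]
gripper_width: -0.0001
```

```bash
python3 - <<'E'
from h import *
go(.5,-.408,.2,0)
f=grab_frame("scene"); crop(f,95,130,100,100,"d1")
E
```

```text
shift [ -6.   -1.3 -96.2] turn [0. 0. 0.] | pos [ 0.506  -0.4093  0.1038] F [ 0.2 -0.5  1.5] w -0.0001 t 2.98
```

View pics/d1.png

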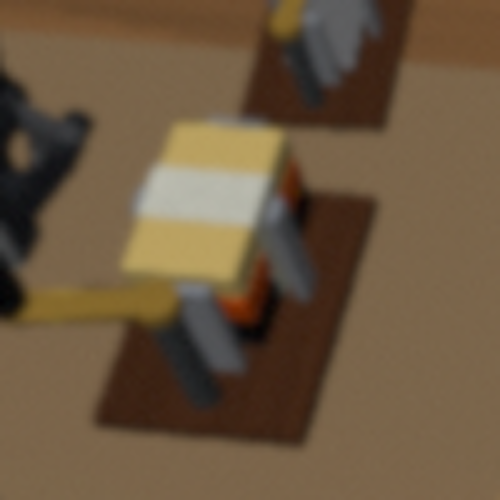

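The scene crop shows the keeper swung about 90° aside, with the arm from (170,300) to (10,300) in the crop. Next I'll raise, open and hover behind the stack.

Emit:
{"fn": "play_rows", "kwargs": {
  "increments": [
    [255,-8,0,-20,0,0,0],
    [255,-14,-4,-45,0,0,0],
    [150,-30,-16,-70,0,0,0],
    [0,-46,-32,-96,0,0,0],
    [0,-60,-48,-96,0,0,0],
    [0,-72,-64,-96,0,0,0],
    [0,-72,-64,-96,0,0,0],
    [0,-72,-64,-96,0,0,0]
  ]
}}

```text
clock: 3.7
ee_pos: [0.4326, -0.3446, 0.2012]
tool_rot: [1.0, 0.0, 0.001, 0.001]
contact_force: [0.7, 0.8, -0.3]
gripper_width: 0.0725
```

```bash
python3 - <<'E'
from h import *
go(.434,-.344,.075,-0.006)
st=get_state(); f=grab_frame("wrist"); cv2.imwrite("pics/e1.png",f["image"])
t=grab_frame("top"); s=grab_frame("scene"); crop(t,360,190,90,100,"e2",5); crop(s,95,130,100,100,"e3")
# cream blobs
for n,fr,roi in (("w",f,(200,0,200,420)),("t",t,(395,215,40,60)),("s",s,(100,145,70,60))):
    for a,c in blob(fr,(18,60,120),(34,255,255),roi)[:3]:
        r=cv2.minAreaRect(c); print(n,a,np.round(r[0],1),np.round(r[1],1),round(r[2],1))
E
```

```text
shift [  1.3  -0.8 126.2] turn [ 0.001 -0.001  0.006] | pos [ 0.4326 -0.3446  0.2012] F [ 0.7  0.8 -0.3] w 0.0725 t 3.7
w 2906.0 [277.3 142.7] [75.1 40.5] 0.9
w 2474.5 [312.6  85.9] [ 33.6 102.4] 84.0
w 2318.5 [277.  219.7] [70.6 35.6] 1.1
t 458.0 [417. 227.] [24. 34.] 90.0
t 189.0 [418.  260.7] [39.7 12.9] 22.8
t 48.0 [406.  271.5] [ 5. 22.] 90.0
s 446.5 [122.4 182.6] [19.3 45.9] 86.6
s 210.5 [138.6 158.6] [26.4 10.4] 5.7
```

View pics/e1.png

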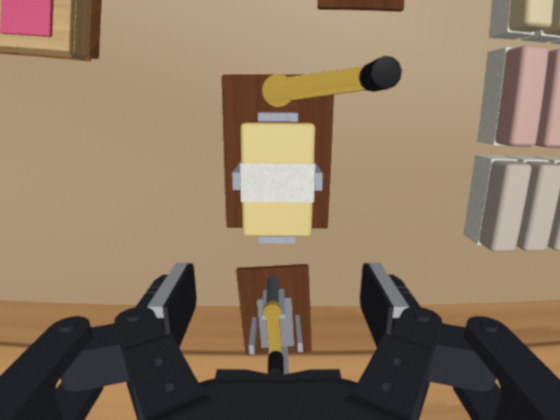

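View pics/e3.png

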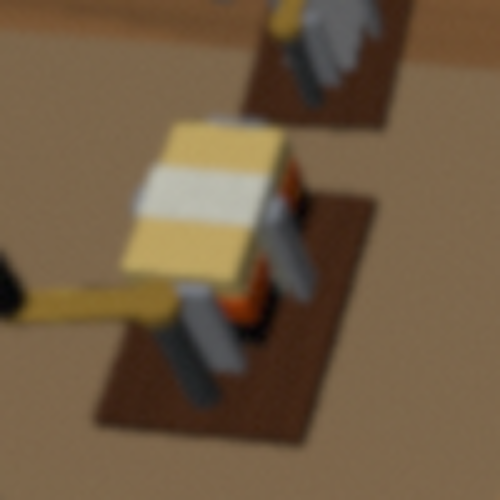

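The wrist view shows the cream bar with its top face from about (241,124) to (311,235), and the keeper clear at upper right. I'll solve for the bar's height.

```bash
cat >> h.py <<'E'
def barheight(f,st,lo,hi,roi,n=2,zs=(.06,.065,.07,.075,.08,.085,.09)):
    cs=[c for a,c in blob(f,lo,hi,roi)[:n]]
    pts=np.vstack(cs).astype(np.float32); r=cv2.minAreaRect(pts); b=cv2.boxPoints(r)
    print("box",b.round(1).tolist())
    for z in zs:
        P=onplane(f,b,z,st); e=[np.linalg.norm(P[i]-P[(i+1)%4])*1000 for i in range(4)]
        u=P[1]-P[0] if e[0]>e[1] else P[2]-P[1]; a=np.arctan2(u[1],u[0]); a=(a+np.pi/2)%np.pi-np.pi/2
        print(z,np.round(e,1),P.mean(0).round(4),round(a,3))
E
python3 - <<'E'
from h import *
st=get_state(); f=grab_frame("wrist")
m=(235,110,85,140)
barheight(f,st,(18,60,120),(34,255,255),m)
t=grab_frame("top"); s=grab_frame("scene")
crop(t,395,215,45,55,"e2",9)
# bar centre from each view at z
E
```

```text
box [[239.0, 123.0], [314.0, 123.0], [314.0, 243.0], [239.0, 243.0]]
0.06 [ 59.9 102.7  65.9 102.7] [ 0.4438 -0.3458  0.06  ] 0.029
0.065 [ 58.8 100.9  64.8 100.9] [ 0.4449 -0.3458  0.065 ] 0.029
0.07 [57.7 99.1 63.6 99.1] [ 0.446  -0.3458  0.07  ] 0.029
0.075 [56.7 97.2 62.4 97.2] [ 0.4471 -0.3459  0.075 ] 0.029
0.08 [55.6 95.4 61.3 95.4] [ 0.4482 -0.3459  0.08  ] 0.029
0.085 [54.6 93.6 60.1 93.6] [ 0.4493 -0.3459  0.085 ] 0.029
0.09 [53.5 91.8 58.9 91.8] [ 0.4504 -0.3459  0.09  ] 0.029
```

View pics/e2.png

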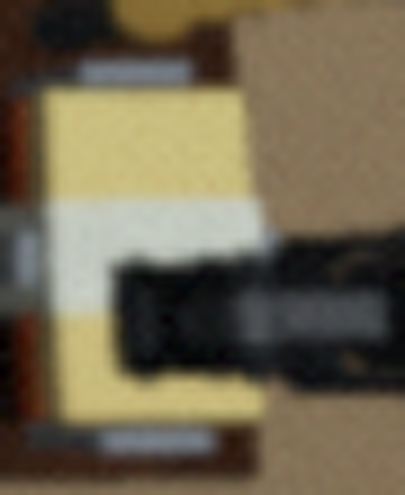

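```bash
python3 - <<'E'
from h import *
st=get_state(); f=grab_frame("wrist"); t=grab_frame("top"); s=grab_frame("scene")
print(st["ee_pos"],R.from_quat(st["tool_rot"]).as_euler('xyz'),st["joint_vel"].round(3),st["gripper_width"])
crop(f,200,60,140,200,"e5",3)
g=np.array([(45,88),(240,88),(265,420),(62,420)])/9+[395,215]-.45
for z in(.07,.08): print("top",z,onplane(t,g,z).round(4).tolist())
g=np.array([(178,123),(288,125),(235,290),(122,275)])/5+[95,130]-.4
for z in(.07,.08): print("scene",z,onplane(s,g,z).round(4).tolist())
# foot in wrist
for z in(.01,): print("foot w",onplane(f,[(223,75),(333,75),(329,229),(225,229)],z,st).round(4).tolist())
E
```

```text
[ 0.43297382 -0.34533913  0.19972724] [-3.14115036e+00  6.55407242e-04 -3.33801539e-04] [-0.002 -0.002 -0.002  0.002  0.001  0.001] 0.08556017348039968
top 0.07 [[0.4976, -0.3225, 0.07], [0.4964, -0.3761, 0.07], [0.4062, -0.3766, 0.07], [0.4074, -0.3215, 0.07]]
top 0.08 [[0.4969, -0.3193, 0.08], [0.4957, -0.3723, 0.08], [0.4065, -0.3728, 0.08], [0.4077, -0.3183, 0.08]]
scene 0.07 [[0.3993, -0.3765, 0.07], [0.3948, -0.3221, 0.07], [0.495, -0.3212, 0.07], [0.4921, -0.3765, 0.07]]
scene 0.08 [[0.407, -0.3712, 0.08], [0.4025, -0.3175, 0.08], [0.5015, -0.3166, 0.08], [0.4987, -0.3713, 0.08]]
foot w [[0.5363, -0.2968, 0.01], [0.5363, -0.3971, 0.01], [0.3876, -0.3991, 0.01], [0.3876, -0.2928, 0.01]]
```

View pics/e5.png

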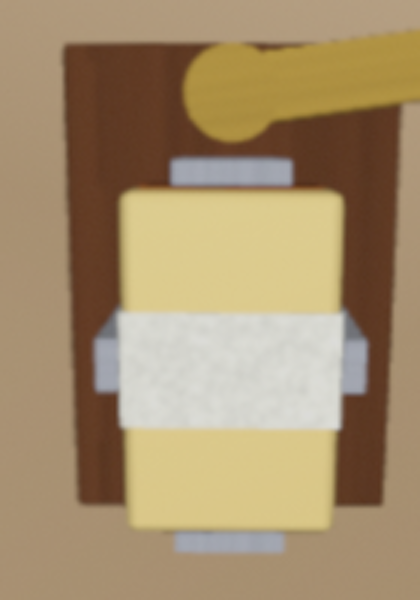

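The views agree:
- Bar top is at about z = 0.079.
- Stack centre is about (0.452, -0.3455). The foot itself is offset towards the pivot.

I'll grip at x = 0.421 with TCP z = 0.061.

```bash
python3 - <<'E'
from h import *
go(.421,-.3455,.061,-0.006)
E
```

```text
shift [-11.8   0.4 138.9] turn [-0.     0.001  0.006] | pos [ 0.4329 -0.3452  0.1999] F [ 0.6 -0.2 -0.2] w 0.0854 t 4.15
```

Emit:
{"fn": "play_rows", "kwargs": {
  "increments": [
    [0,-4,0,22,0,0,0.006],
    [0,-8,0,48,0,0,0.006],
    [0,-12,0,74,0,0,0.006],
    [0,-12,0,96,0,0,0.006],
    [0,-12,0,114,0,0,0.006],
    [0,-12,0,128,0,0,0.006],
    [0,-12,0,136,0,0,0.006],
    [0,-12,0,139,0,0,0.006]
  ],
  "newtons": 50
}}

```text
clock: 4.82
ee_pos: [0.4202, -0.3446, 0.0599]
tool_rot: [1.0, -0.003, -0.001, -0.001]
contact_force: [-0.1, 0.5, 0.2]
gripper_width: 0.0855
```

Emit:
{"fn": "play_rows", "kwargs": {
  "increments": [
    [60,0,0,0,0,0,0],
    [120,0,0,0,0,0,0],
    [140,0,0,0,0,0,0],
    [140,0,0,0,0,0,0],
    [160,0,0,0,0,0,0],
    [160,0,0,0,0,0,0],
    [160,0,0,0,0,0,0]
  ]
}}

```text
clock: 5.4
ee_pos: [0.4209, -0.3451, 0.0616]
tool_rot: [1.0, -0.003, 0.0, 0.0]
contact_force: [-0.2, 0.1, 0.1]
gripper_width: 0.0545
```

```bash
python3 - <<'E'
from h import *
go(.421,-.3455,.061,-0.006)
f=grab_frame("wrist"); cv2.imwrite("pics/f1.png",f["image"])
s=grab_frame("scene"); crop(s,95,130,100,100,"f2")
E
```

```text
shift [0.1 0.4 0.6] turn [ 0. -0. -0.] | pos [ 0.4209 -0.3451  0.0616] F [-0.2  0.1  0.1] w 0.0545 t 5.4
```

View pics/f1.png

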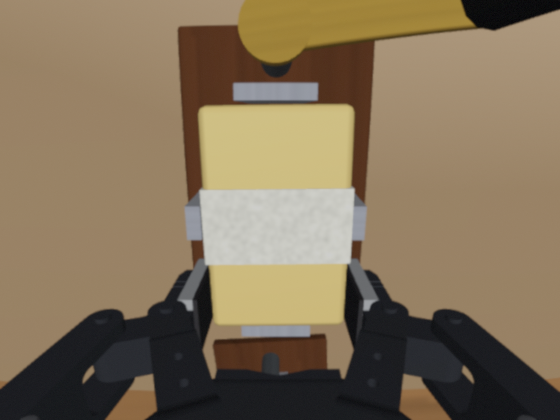

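View pics/f2.png

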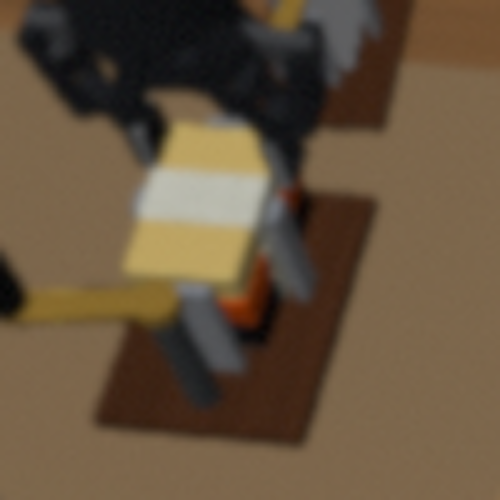

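Emit:
{"fn": "play_rows", "kwargs": {
  "increments": [
    [170,0,0,0,0,0,0],
    [170,0,0,-4,0,0,0],
    [170,0,0,-10,0,0,0],
    [170,0,0,-18,0,0,0],
    [170,0,0,-28,0,0,0],
    [170,0,0,-40,0,0,0],
    [170,0,0,-55,0,0,0],
    [170,0,0,-60,0,0,0]
  ]
}}

```text
clock: 6.17
ee_pos: [0.4215, -0.3456, 0.1245]
tool_rot: [1.0, -0.003, 0.001, 0.001]
contact_force: [1.3, -0.7, -0.7]
gripper_width: 0.0544
```

```bash
python3 - <<'E'
from h import *
go(.421,-.3455,.061,-0.006)
f=grab_frame("wrist"); cv2.imwrite("pics/f3.png",f["image"])
s=grab_frame("scene"); crop(s,95,130,100,100,"f4")
E
```

```text
shift [-0.6 -0.2 63.5] turn [ 0.002 -0.003 -0.   ] | pos [ 0.4215 -0.3456  0.1245] F [ 1.3 -0.7 -0.7] w 0.0544 t 6.17
```

View pics/f3.png

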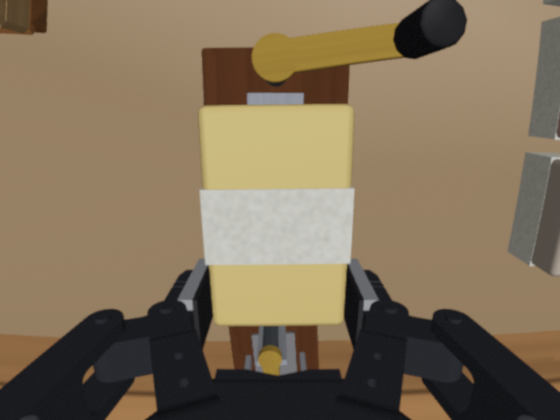

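View pics/f4.png

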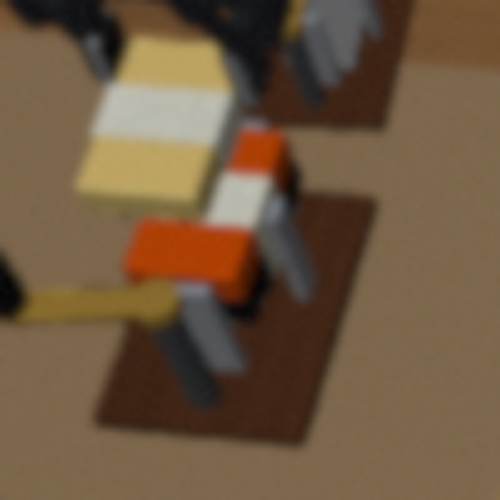

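Only the cream bar came up. Next I'll measure how it sits in the hand and plan the hover in front of the cream slot.

```bash
cat >> h.py <<'E'
T0={"ee_pos":np.zeros(3),"tool_rot":np.array([0,0,0,1.])}
def inhand(f,pts):
    # pts: far-left, far-right, near-right, near-left corners of top face; print in tool frame for planes z(tool)=-h
    for h in (.014,.016,.018,.02,.022):
        P=onplane(f,pts,-h,T0)*1000
        print(h,"far w",(P[1]-P[0])[1].round(1),"near w",(P[2]-P[3])[1].round(1),"len",((P[0]+P[1]-P[2]-P[3])[0]/2).round(1),"ctr",P.mean(0).round(1), "far x",((P[0]+P[1])[0]/2).round(1))
def slot(tile,s,yaw=-.138): return np.array(tile[:2])+s*np.array([np.cos(yaw),np.sin(yaw)])
E
python3 - <<'E'
from h import *
st=get_state(); f=grab_frame("wrist"); crop(f,180,90,200,150,"g1",4); crop(f,180,200,200,150,"g2",4)
p=slot((.6258,.1235),-123); print(p); go(*p,.2,-.138)
E
```

```text
[-121.20485152   17.0436758 ]
shift [-121730.7  -16638.4    -193.5] turn [ 0.001 -0.001  0.132] | pos [ 0.421  -0.3452  0.1219] F [ 0.7 -0.5 -0.3] w 0.0547 t 6.32
```

View pics/g1.png

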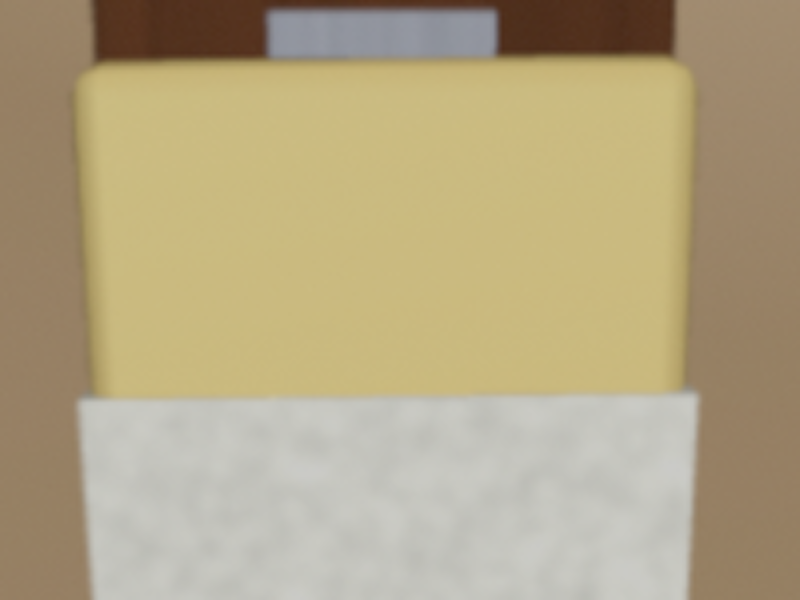

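View pics/g2.png

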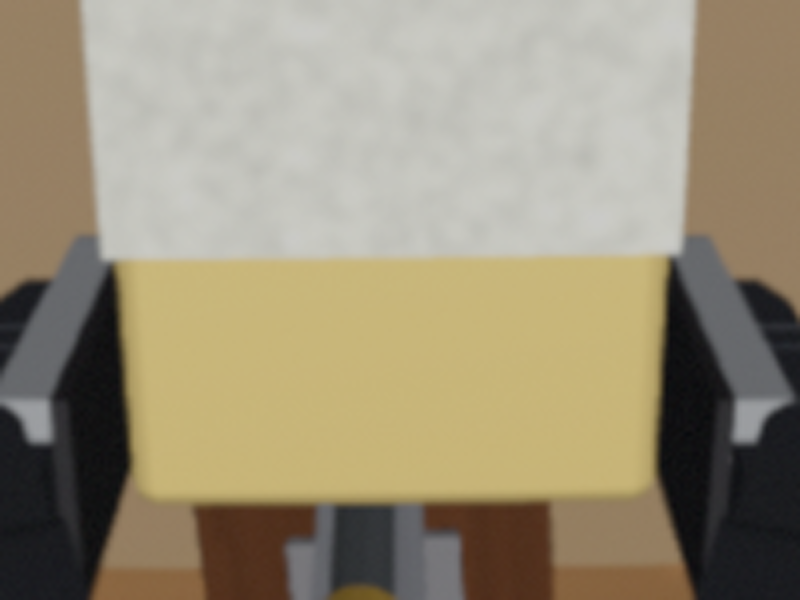

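```bash
python3 - <<'E'
from h import *
f=grab_frame("wrist"); inhand(f,[(199.2,105.2),(353.5,105),(344.0,324),(213,324.5)])
p=slot((.6258,.1235),-.123); print(p); go(*p,.2,-.138)
E
```

```text
0.014 far w 55.3 near w 56.9 len 91.0 ctr [ 28.8   1.3 -14. ] far x 74.3
0.016 far w 54.4 near w 56.0 len 89.5 ctr [ 29.5   1.3 -16. ] far x 74.3
0.018 far w 53.6 near w 55.1 len 88.1 ctr [ 30.2   1.3 -18. ] far x 74.3
0.02 far w 52.7 near w 54.3 len 86.7 ctr [ 30.9   1.3 -20. ] far x 74.2
0.022 far w 51.8 near w 53.4 len 85.3 ctr [ 31.6   1.3 -22. ] far x 74.2
[0.50396935 0.14042018]
shift [  80.2 -485.9  -78.9] turn [-0.     0.     0.132] | pos [ 0.4207 -0.345   0.1211] F [-0.1  0.2 -1.5] w 0.0549 t 6.37
```

Emit:
{"fn": "play_rows", "kwargs": {
  "increments": [
    [170,2,-12,-20,0,0,0],
    [170,6,-34,-45,0,0,0.02],
    [170,11,-64,-65,0,0,0.04],
    [170,16,-98,-79,0,0,0.06],
    [170,22,-133,-79,0,0,0.08],
    [170,28,-168,-79,0,0,0.1],
    [170,34,-203,-79,0,0,0.12],
    [170,40,-238,-79,0,0,0.132]
  ]
}}

```text
clock: 7.03
ee_pos: [0.4619, -0.1056, 0.1995]
tool_rot: [0.998, -0.07, -0.0, -0.0]
contact_force: [0.8, -0.6, -1.2]
gripper_width: 0.0548
```

```bash
python3 - <<'E'
from h import *
p=slot((.6258,.1235),-.123); print(p); go(*p,.2,-.138)
E
```

```text
[0.50396935 0.14042018]
shift [   7.4 -249.4   -0.4] turn [-0.     0.001 -0.002] | pos [ 0.4619 -0.1056  0.1995] F [ 0.8 -0.6 -1.2] w 0.0548 t 7.03
```

Emit:
{"fn": "play_rows", "kwargs": {
  "increments": [
    [170,1,-35,0,0,0,0],
    [170,2,-70,0,0,0,0],
    [170,3,-105,0,0,0,0],
    [170,4,-140,0,0,0,0],
    [170,5,-175,0,0,0,0],
    [170,6,-208,0,0,0,0],
    [170,7,-235,0,0,0,0],
    [170,7,-249,0,0,0,0]
  ]
}}

```text
clock: 7.7
ee_pos: [0.4852, -0.0322, 0.2002]
tool_rot: [0.999, -0.042, 0.0, -0.015]
contact_force: [-0.8, -0.5, -0.7]
gripper_width: 0.0548
```

Emit:
{"fn": "play_rows", "kwargs": {
  "increments": [
    [170,0,0,0,0,0,0],
    [170,0,0,0,0,0,0],
    [170,0,0,0,0,0,0],
    [170,0,0,0,0,0,0]
  ]
}}

```text
clock: 8.03
ee_pos: [0.485, -0.0315, 0.2003]
tool_rot: [0.999, -0.041, 0.0, -0.015]
contact_force: [-0.3, 0.3, -1.2]
gripper_width: 0.0547
```

```bash
python3 - <<'E'
from h import *
p=slot((.6258,.1235),-.123); go(*p,.2,-.138)
st=get_state(); f=grab_frame("wrist"); cv2.imwrite("pics/h1.png",f["image"])
print(proj(f,[(.6258,.1235,.058),(.6163,.0573,.058)],st))
E
```

```text
shift [   4.8 -172.8    5.7] turn [-0.031  0.002  0.056] | pos [ 0.485  -0.0315  0.2003] F [-0.3  0.3 -1.2] w 0.0547 t 8.03
[[ 75.49391892  43.22156434]
 [154.88611434  44.16144848]]
```

View pics/h1.png

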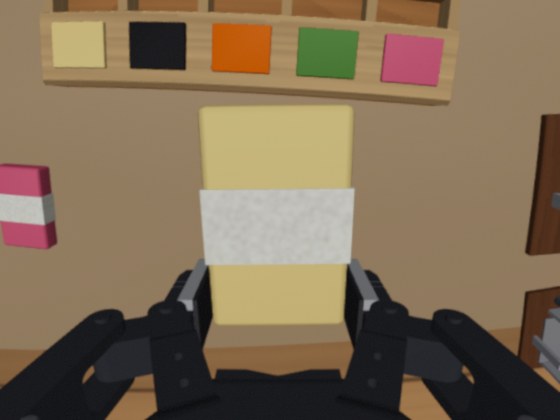

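```bash
python3 - <<'E'
from h import *
st=get_state(); print(st["joint_positions"].round(3), R.from_quat(st["tool_rot"]).as_euler('xyz').round(3))
E
```

```text
[-0.083 -0.075 -0.047  1.6    0.031  3.141] [-3.111e+00  1.000e-03 -8.200e-02]
```

Joint 6 is at its limit, so the tool can't face forward on the left side. I'll set the bar down on clear counter, flip the tool half a turn so it works for every slot, and regrip.

```bash
python3 - <<'E'
from h import *
go(.40,-.06,.05,0.0)
E
```

```text
shift [-82.2  40.  149.3] turn [-0.031 -0.    -0.082] | pos [ 0.485  -0.0315  0.2004] F [-0.3  0.  -1.7] w 0.0549 t 8.08
```

Emit:
{"fn": "play_rows", "kwargs": {
  "increments": [
    [170,-12,6,20,-0.01,0,-0.02],
    [170,-24,12,40,-0.02,0,-0.04],
    [170,-36,18,60,-0.031,0,-0.06],
    [170,-48,24,82,-0.031,0,-0.082],
    [170,-60,30,104,-0.031,0,-0.082],
    [170,-72,36,124,-0.031,0,-0.082],
    [170,-82,40,140,-0.031,0,-0.082],
    [170,-82,40,149,-0.031,0,-0.082]
  ]
}}

```text
clock: 8.75
ee_pos: [0.398, -0.06, 0.0483]
tool_rot: [1.0, -0.0, -0.001, -0.0]
contact_force: [-0.1, 0.2, -1.3]
gripper_width: 0.0549
```

```bash
python3 - <<'E'
from h import *
go(.40,-.06,.005,0.0)
E
```

```text
shift [ 2.1 -0.  43.3] turn [-0.     0.002 -0.   ] | pos [ 0.398  -0.06    0.0483] F [-0.1  0.2 -1.3] w 0.0549 t 8.75
```

Emit:
{"fn": "play_rows", "kwargs": {
  "increments": [
    [170,0,0,10,0,0,0],
    [170,0,0,20,0,0,0],
    [170,0,0,28,0,0,0],
    [170,0,0,34,0,0,0],
    [170,0,0,38,0,0,0],
    [170,0,0,40,0,0,0],
    [170,0,0,41,0,0,0],
    [170,0,0,41,0,0,0]
  ]
}}

```text
clock: 9.42
ee_pos: [0.4005, -0.0599, 0.0093]
tool_rot: [1.0, 0.0, 0.0, 0.0]
contact_force: [0.6, 0.2, -0.8]
gripper_width: 0.0546
```

Emit:
{"fn": "play_rows", "kwargs": {
  "increments": [
    [170,0,0,1,0,0,0],
    [170,0,0,2,0,0,0],
    [170,0,0,3,0,0,0],
    [170,0,0,3,0,0,0]
  ]
}}

```text
clock: 9.75
ee_pos: [0.4003, -0.0599, 0.0061]
tool_rot: [1.0, 0.0, 0.0, -0.0]
contact_force: [-0.1, -0.0, -1.0]
gripper_width: 0.0549
```

Emit:
{"fn": "play_rows", "kwargs": {
  "increments": [
    [170,0,0,1,0,0,0],
    [170,0,0,2,0,0,0],
    [170,0,0,2,0,0,0]
  ]
}}

```text
clock: 10.0
ee_pos: [0.4002, -0.0599, 0.004]
tool_rot: [1.0, 0.0, 0.0, -0.0]
contact_force: [-0.1, -0.3, -1.5]
gripper_width: 0.055
```

Emit:
{"fn": "play_rows", "kwargs": {
  "increments": [
    [170,0,0,1,0,0,0],
    [170,0,0,2,0,0,0],
    [170,0,0,2,0,0,0]
  ]
}}

```text
clock: 10.25
ee_pos: [0.4002, -0.0599, 0.002]
tool_rot: [1.0, 0.0, 0.0, -0.0]
contact_force: [-0.1, 0.2, -1.2]
gripper_width: 0.0544
```

Emit:
{"fn": "play_rows", "kwargs": {
  "increments": [
    [170,0,0,0.7,0,0,0],
    [170,0,0,1.5,0,0,0],
    [170,0,0,1.5,0,0,0]
  ]
}}

```text
clock: 10.5
ee_pos: [0.4004, -0.0599, 0.0007]
tool_rot: [1.0, 0.0, 0.0, 0.0]
contact_force: [-0.2, 0.5, -0.5]
gripper_width: 0.0545
```

Emit:
{"fn": "play_rows", "kwargs": {
  "increments": [
    [120,0,0,0,0,0,0],
    [60,0,0,0,0,0,0],
    [0,0,0,0,0,0,0],
    [0,0,0,0,0,0,0],
    [0,0,0,-10,0,0,0],
    [0,0,0,-35,0,0,0],
    [0,0,0,-70,0,0,0],
    [0,0,0,-100,0,0,0]
  ]
}}

```text
clock: 11.17
ee_pos: [0.3999, -0.0598, 0.1029]
tool_rot: [1.0, 0.0, 0.0, 0.0]
contact_force: [0.3, -0.3, 0.1]
gripper_width: 0.0855
```

```bash
python3 - <<'E'
from h import *
st=get_state(); f=grab_frame("wrist"); cv2.imwrite("pics/i1.png",f["image"]); print(st["ee_pos"],st["joint_positions"].round(2))
go(.40,-.06,.12,0.0)
E
```

```text
[ 0.39991879 -0.05981417  0.10294468] [-0.15 -0.28 -0.41  1.44  0.    2.99]
shift [ -2.3  -0.2 -11.1] turn [ 0.001 -0.008  0.   ] | pos [ 0.4024 -0.0602  0.1089] F [0.5 1.5 5.5] w 0.0852 t 11.22
```

View pics/i1.png

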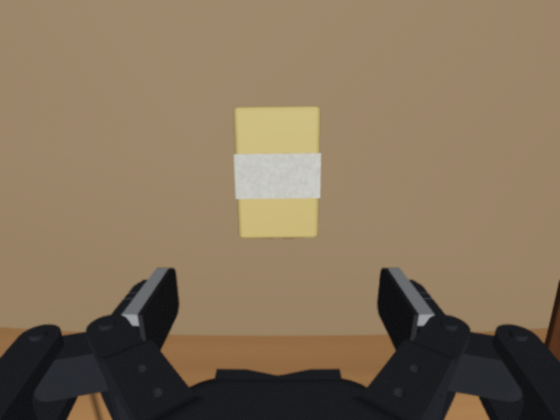

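Emit:
{"fn": "play_rows", "kwargs": {
  "increments": [
    [0,0,0,-5,0,0,-0.12],
    [0,0,0,-10,0,0,-0.24],
    [0,0,0,-10,0,0,-0.36],
    [0,0,0,-10,0,0,-0.48],
    [0,0,0,-10,0,0,-0.6],
    [0,0,0,-10,0,0,-0.72],
    [0,0,0,-10,0,0,-0.84],
    [0,0,0,-10,0,0,-0.96]
  ]
}}

```text
clock: 11.88
ee_pos: [0.4003, -0.0599, 0.1115]
tool_rot: [0.886, 0.465, 0.0, 0.0]
contact_force: [-0.4, -0.4, -0.8]
gripper_width: 0.0854
```

Emit:
{"fn": "play_rows", "kwargs": {
  "increments": [
    [0,0,0,0,0,0,-0.12],
    [0,0,0,0,0,0,-0.24],
    [0,0,0,0,0,0,-0.36],
    [0,0,0,0,0,0,-0.48],
    [0,0,0,0,0,0,-0.6],
    [0,0,0,0,0,0,-0.72],
    [0,0,0,0,0,0,-0.84],
    [0,0,0,0,0,0,-0.96]
  ]
}}

```text
clock: 12.55
ee_pos: [0.4004, -0.0599, 0.1115]
tool_rot: [0.571, 0.821, 0.0, 0.0]
contact_force: [-0.4, 0.2, 0.5]
gripper_width: 0.085
```

Emit:
{"fn": "play_rows", "kwargs": {
  "increments": [
    [0,0,0,0,0,0,-0.12],
    [0,0,0,0,0,0,-0.24],
    [0,0,0,0,0,0,-0.36],
    [0,0,0,0,0,0,-0.48],
    [0,0,0,0,0,0,-0.6],
    [0,0,0,0,0,0,-0.72],
    [0,0,0,0,0,0,-0.84],
    [0,0,0,0,0,0,-0.96]
  ]
}}

```text
clock: 13.22
ee_pos: [0.4004, -0.0599, 0.1115]
tool_rot: [0.127, 0.992, 0.0, 0.001]
contact_force: [-0.3, 0.5, -0.7]
gripper_width: 0.0856
```

```bash
python3 - <<'E'
from h import *
st=get_state(); f=grab_frame("wrist"); cv2.imwrite("pics/i2.png",f["image"]); print(st["joint_positions"].round(2))
go(.40,-.06,.12,np.pi)
E
```

```text
[-0.15 -0.28 -0.39  1.46  0.    0.11]
shift [ 0.3 -0.2 -8.5] turn [ 0.     0.001 -0.247] | pos [ 0.4004 -0.0599  0.1115] F [-0.3  0.4 -0.3] w 0.0854 t 13.27
```

View pics/i2.png

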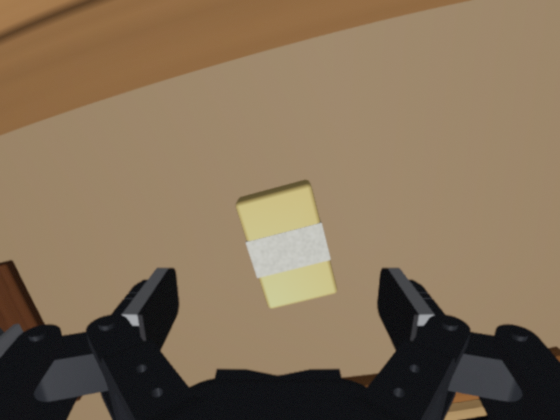

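Emit:
{"fn": "play_rows", "kwargs": {
  "increments": [
    [0,0,0,10,0,0,-0.1],
    [0,0,0,30,0,0,-0.2],
    [0,0,0,55,0,0,-0.247],
    [0,0,0,77,0,0,-0.247],
    [0,0,0,95,0,0,-0.247],
    [0,0,0,105,0,0,-0.247],
    [0,0,0,109,0,0,-0.247],
    [0,0,0,109,0,0,-0.247]
  ],
  "newtons": 60
}}

```text
clock: 13.93
ee_pos: [0.4001, -0.0598, 0.0016]
tool_rot: [0.008, 1.0, 0.0, -0.0]
contact_force: [-0.7, -0.1, 1.0]
gripper_width: 0.0855
```

Emit:
{"fn": "play_rows", "kwargs": {
  "increments": [
    [60,0,0,0,0,0,0],
    [120,0,0,0,0,0,0],
    [140,0,0,0,0,0,0],
    [170,0,0,0,0,0,0],
    [170,0,0,0,0,0,0],
    [170,0,0,0,0,0,0],
    [170,0,0,0,0,0,0],
    [170,0,0,0,0,0,0]
  ]
}}

```text
clock: 14.6
ee_pos: [0.4013, -0.06, 0.0033]
tool_rot: [0.007, 1.0, -0.0, 0.001]
contact_force: [-1.3, 1.1, 6.2]
gripper_width: 0.0543
```

```bash
python3 - <<'E'
from h import *
p=slot((.6258,.1235),-.125); print(p); go(*p,.12,np.pi-.138); go(*p,.026,np.pi-.138)
E
```

```text
[0.50198836 0.1406953 ]
shift [ -98.1  202.1 -116.4] turn [-0.     0.003  0.124] | pos [ 0.4013 -0.06    0.0033] F [-1.3  1.1  6.2] w 0.0543 t 14.6
shift [-97.8 202.1 -22.4] turn [-0.     0.003  0.124] | pos [ 0.4013 -0.06    0.0033] F [-1.3  1.1  6.2] w 0.0543 t 14.6
```

Emit:
{"fn": "play_rows", "kwargs": {
  "increments": [
    [170,0,0,-15,0,0,0],
    [170,-8,15,-40,0,0,0.02],
    [170,-20,40,-70,0,0,0.04],
    [170,-35,72,-90,0,0,0.06],
    [170,-50,104,-97,0,0,0.08],
    [170,-66,137,-97,0,0,0.1],
    [170,-82,170,-97,0,0,0.124],
    [170,-98,202,-97,0,0,0.124]
  ]
}}

```text
clock: 15.27
ee_pos: [0.5021, 0.1427, 0.0997]
tool_rot: [0.07, 0.998, 0.0, 0.001]
contact_force: [0.9, -0.5, -1.0]
gripper_width: 0.0546
```

Emit:
{"fn": "play_rows", "kwargs": {
  "increments": [
    [170,0,0,0,0,0,0],
    [170,0,0,0,0,0,0],
    [170,0,0,0,0,0,0]
  ]
}}

```text
clock: 15.52
ee_pos: [0.5009, 0.1406, 0.0989]
tool_rot: [0.069, 0.998, -0.0, -0.0]
contact_force: [0.0, 0.0, -0.7]
gripper_width: 0.0546
```

```bash
python3 - <<'E'
from h import *
p=slot((.6258,.1235),-.125); go(*p,.12,np.pi-.138); go(*p,.026,np.pi-.138)
st=get_state(); f=grab_frame("wrist"); cv2.imwrite("pics/j1.png",f["image"]);t=grab_frame("top"); crop(t,190,140,110,90,"j2",6); s=grab_frame("scene"); crop(s,240,190,130,110,"j3",5)
E
```

```text
shift [ -1.1   0.2 -21.1] turn [-0. -0.  0.] | pos [0.5009 0.1406 0.0989] F [ 0.   0.  -0.7] w 0.0546 t 15.52
shift [-1.1  0.3 72.9] turn [-0. -0.  0.] | pos [0.5009 0.1406 0.0989] F [ 0.   0.  -0.7] w 0.0546 t 15.52
```

View pics/j1.png

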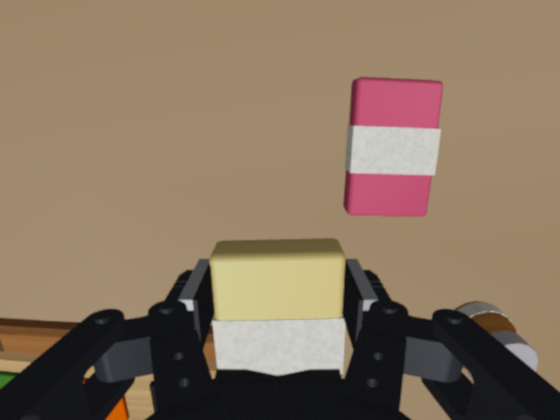

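View pics/j2.png

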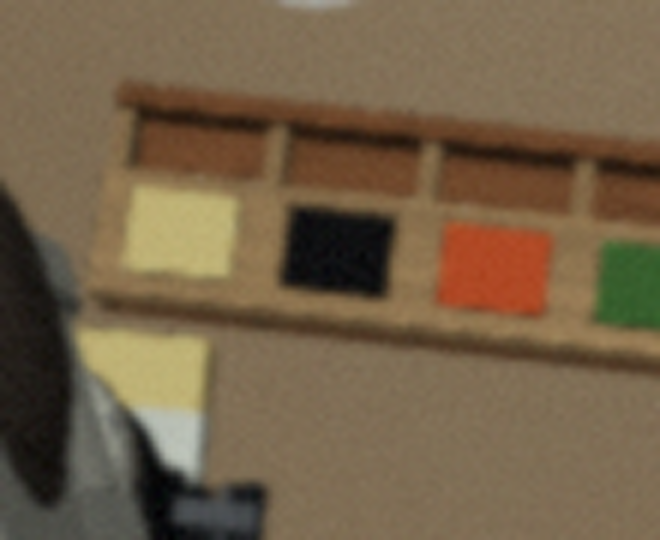

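View pics/j3.png

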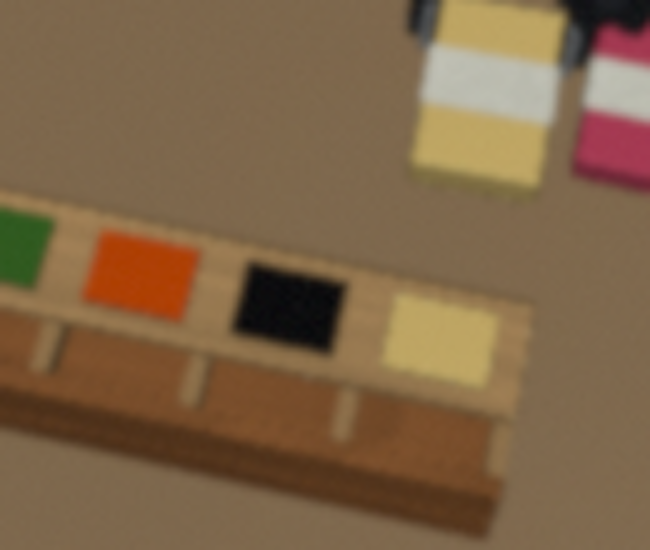

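Emit:
{"fn": "play_rows", "kwargs": {
  "increments": [
    [170,-1,0,10,0,0,0],
    [170,-1,0,24,0,0,0],
    [170,-1,0,40,0,0,0],
    [170,-1,0,54,0,0,0],
    [170,-1,0,65,0,0,0],
    [170,-1,0,71,0,0,0],
    [170,-1,0,72,0,0,0],
    [170,-1,0,72,0,0,0]
  ]
}}

```text
clock: 16.33
ee_pos: [0.5021, 0.1404, 0.0267]
tool_rot: [0.069, 0.998, -0.0, 0.0]
contact_force: [0.3, -0.4, -1.1]
gripper_width: 0.0542
```

Emit:
{"fn": "play_rows", "kwargs": {
  "increments": [
    [170,0,0,0,0,0,0],
    [170,0,0,0,0,0,0],
    [170,0,0,0,0,0,0]
  ]
}}

```text
clock: 16.58
ee_pos: [0.5026, 0.1407, 0.0275]
tool_rot: [0.069, 0.998, 0.0, 0.001]
contact_force: [-0.3, 0.6, -1.7]
gripper_width: 0.0545
```

```bash
python3 - <<'E'
from h import *
p=slot((.6258,.1235),-.125); go(*p,.0265,np.pi-.138)
t=grab_frame("top"); crop(t,190,140,110,90,"k2",7); s=grab_frame("scene"); crop(s,280,190,90,90,"k3",8)
E
```

```text
shift [ 0.6 -0.1  1. ] turn [ 0.001  0.002 -0.   ] | pos [0.5026 0.1407 0.0275] F [-0.3  0.6 -1.7] w 0.0545 t 16.58
```

View pics/k3.png

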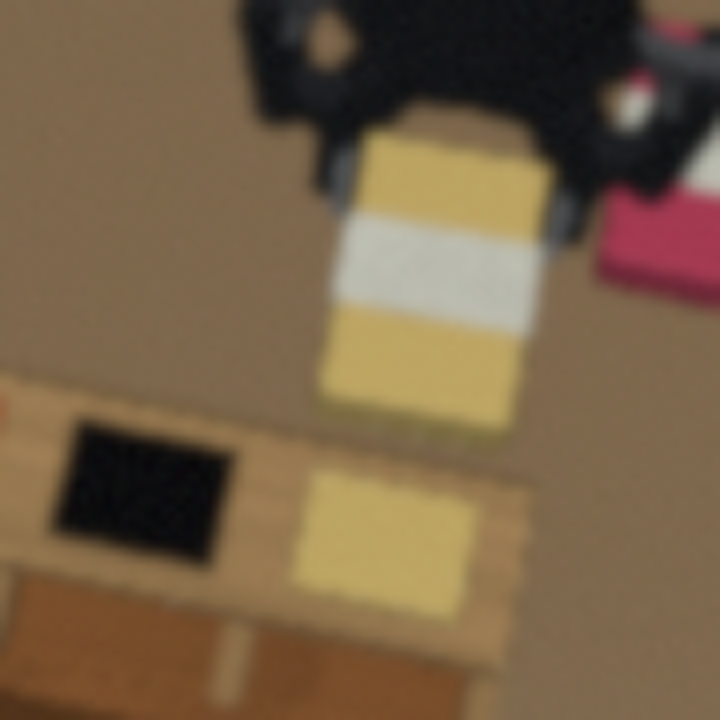

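```bash
python3 - <<'E'
from h import *
s=grab_frame("scene")
b=np.array([(322,398),(507,430),(552,165),(370,132)])/8+[280,190]-.44
ti=np.array([(312,468),(475,503),(458,618),(292,583)])/8+[280,190]-.44
x=np.array([np.cos(-.138),np.sin(-.138)]); y=np.array([-x[1],x[0]])
T=onplane(s,ti,.058)[:,:2]; tc=T.mean(0); print("tile",tc.round(4))
for z in (.0415,.0435,.0455):
    B=onplane(s,b,z)[:,:2]; print(z,"lat front/back mm",[(((B[0]+B[1])/2-tc)@y*1000).round(1),(((B[2]+B[3])/2-tc)@y*1000).round(1)],"s",[(((B[0]+B[1])/2-tc)@x*1000).round(1)], B.mean(0).round(4))
E
```

```text
tile [0.6251 0.1233]
0.0415 lat front/back mm [np.float64(1.3), np.float64(-0.7)] s [np.float64(-49.6)] [0.5311 0.1367]
0.0435 lat front/back mm [np.float64(1.3), np.float64(-0.7)] s [np.float64(-48.5)] [0.5323 0.1365]
0.0455 lat front/back mm [np.float64(1.3), np.float64(-0.7)] s [np.float64(-47.4)] [0.5335 0.1363]
```

Emit:
{"fn": "play_rows", "kwargs": {
  "increments": [
    [170,-5,0,0.5,0,0,0],
    [170,-10,0,0.5,0,0,0],
    [170,-15,0,0.5,0,0,0],
    [170,-20,0,0.5,0,0,0],
    [170,-25,0,0.5,0,0,0],
    [170,-28,0,0.5,0,0,0]
  ]
}}

```text
clock: 17.23
ee_pos: [0.5307, 0.1366, 0.0261]
tool_rot: [0.069, 0.998, 0.0, 0.0]
contact_force: [-0.2, 0.4, -0.8]
gripper_width: 0.0544
```

Emit:
{"fn": "play_rows", "kwargs": {
  "increments": [
    [170,-6,0,0,0,0,0],
    [170,-12,0,0,0,0,0],
    [170,-18,0,0,0,0,0],
    [170,-24,0,0,0,0,0],
    [170,-30,0,0,0,0,0],
    [170,-36,0,0,0,0,0],
    [170,-40,0,0,0,0,0],
    [170,-42,0,0,0,0,0]
  ]
}}

```text
clock: 17.9
ee_pos: [0.5721, 0.1308, 0.0262]
tool_rot: [0.069, 0.998, 0.0, 0.0]
contact_force: [0.7, -0.4, -0.3]
gripper_width: 0.0543
```

```bash
python3 - <<'E'
from h import *
p=slot((.6258,.1235),-.052); go(*p,.0265,np.pi-.138)
f=grab_frame("wrist"); cv2.imwrite("pics/l1.png",f["image"]);s=grab_frame("scene"); crop(s,280,190,90,90,"l3",7)
E
```

```text
shift [-2.2  0.2 -0.3] turn [ 0.  0. -0.] | pos [0.5721 0.1308 0.0262] F [ 0.7 -0.4 -0.3] w 0.0543 t 17.9
```

View pics/l3.png

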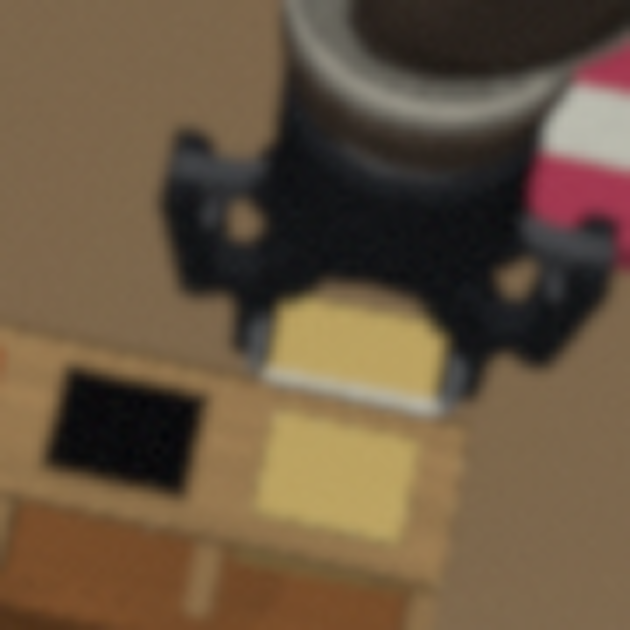

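Emit:
{"fn": "play_rows", "kwargs": {
  "increments": [
    [120,0,0,0,0,0,0],
    [60,0,0,0,0,0,0],
    [60,10,0,0,0,0,0],
    [60,25,0,0,0,0,0],
    [120,40,0,0,0,0,0],
    [200,45,0,0,0,0,0],
    [255,45,0,0,0,0,0],
    [255,45,0,0,0,0,0]
  ]
}}

```text
clock: 18.67
ee_pos: [0.5271, 0.1373, 0.0267]
tool_rot: [0.069, 0.998, 0.0, 0.001]
contact_force: [-0.2, 0.0, -0.7]
gripper_width: 0.017
```

Emit:
{"fn": "play_rows", "kwargs": {
  "increments": [
    [255,0,0,1,0,0,0],
    [255,0,0,1,0,0,0],
    [255,-8,0,1,0,0,0],
    [255,-16,0,1,0,0,0],
    [255,-24,0,1,0,0,0],
    [255,-30,0,1,0,0,0],
    [255,-34,0,1,0,0,0]
  ]
}}

```text
clock: 19.25
ee_pos: [0.5616, 0.1323, 0.025]
tool_rot: [0.069, 0.998, 0.0, 0.0]
contact_force: [-1.9, 1.7, 1.4]
gripper_width: -0.0003
```

```bash
python3 - <<'E'
from h import *
p=slot((.6258,.1235),-.047); go(*p,.0255,np.pi-.138)
f=grab_frame("wrist"); cv2.imwrite("pics/m1.png",f["image"]);s=grab_frame("scene"); crop(s,280,190,90,90,"m3",7)
E
```

```text
shift [-17.8   0.2  -0.5] turn [ 0.     0.    -0.001] | pos [0.5616 0.1323 0.025 ] F [-1.9  1.7  1.4] w -0.0003 t 19.25
```

View pics/m1.png

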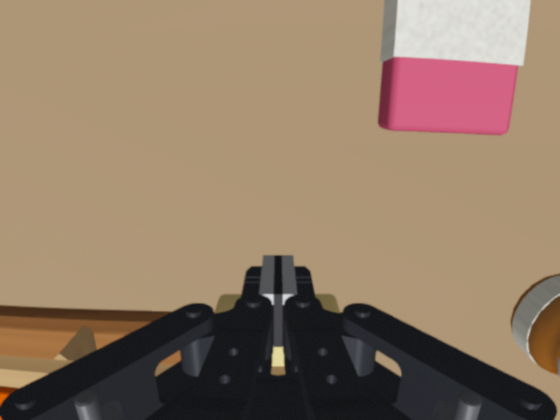

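View pics/m3.png

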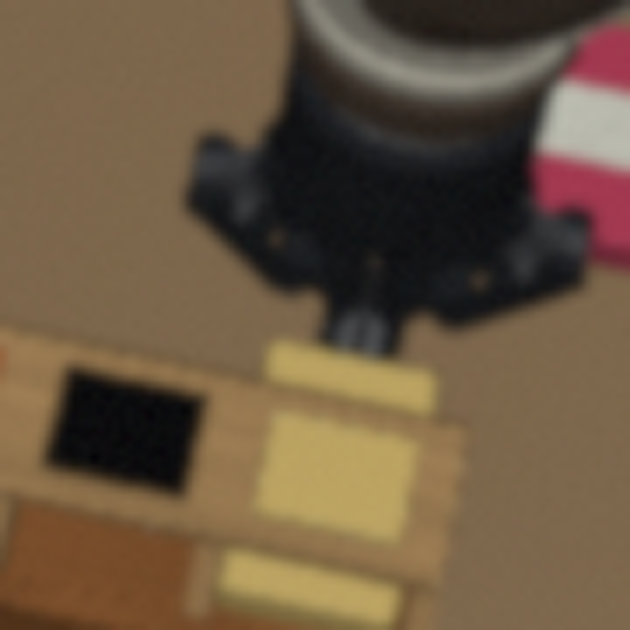

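Emit:
{"fn": "play_rows", "kwargs": {
  "increments": [
    [255,-4,0,0,0,0,0],
    [255,-8,0,0,0,0,0],
    [255,-12,0,0,0,0,0],
    [255,-15,0,0,0,0,0],
    [255,-17,0,0,0,0,0],
    [255,-17,0,0,0,0,0]
  ]
}}

```text
clock: 19.85
ee_pos: [0.5779, 0.13, 0.0253]
tool_rot: [0.069, 0.998, -0.0, 0.0]
contact_force: [-0.1, 0.4, 0.0]
gripper_width: -0.0001
```

Emit:
{"fn": "play_rows", "kwargs": {
  "increments": [
    [255,-1,0,0,0,0,0],
    [255,-2,0,0,0,0,0],
    [255,-2,0,0,0,0,0]
  ]
}}

```text
clock: 20.1
ee_pos: [0.5782, 0.13, 0.0253]
tool_rot: [0.069, 0.998, 0.0, -0.001]
contact_force: [-6.5, 1.1, 4.6]
gripper_width: 0.0004
```

Emit:
{"fn": "play_rows", "kwargs": {
  "increments": [
    [255,-1,0,0,0,0,0],
    [255,-1,0,0,0,0,0],
    [255,-1,0,0,0,0,0]
  ]
}}

```text
clock: 20.35
ee_pos: [0.5781, 0.13, 0.0253]
tool_rot: [0.069, 0.998, 0.0, -0.002]
contact_force: [-11.4, 2.1, 7.3]
gripper_width: -0.0002
```

```bash
python3 - <<'E'
from h import *
p=slot((.6258,.1235),-.047); go(*p,.0255,np.pi-.138)
s=grab_frame("scene"); crop(s,280,190,90,90,"n3",7)
E
```

```text
shift [-1.1  0.1 -0.2] turn [-0.    -0.004  0.   ] | pos [0.5781 0.13   0.0253] F [-11.4   2.1   7.3] w -0.0002 t 20.35
```

View pics/n3.png

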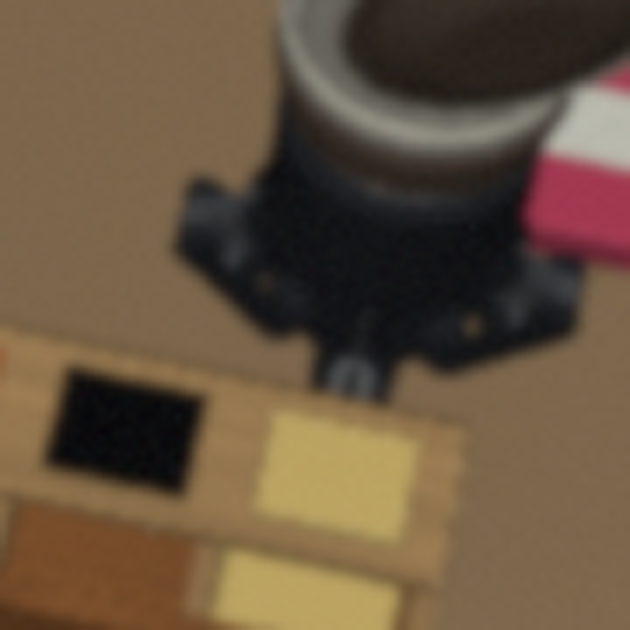

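Emit:
{"fn": "play_rows", "kwargs": {
  "increments": [
    [255,5,0,0,0,0,0],
    [255,20,0,0,0,0,0],
    [255,40,0,-10,0,0,0],
    [255,60,0,-35,0,0,0],
    [255,80,0,-65,0,0,0],
    [255,100,0,-100,0,0,0],
    [255,130,0,-120,0,0,0],
    [255,150,0,-130,0,0,0]
  ]
}}

```text
clock: 21.07
ee_pos: [0.431, 0.1507, 0.1587]
tool_rot: [0.069, 0.998, 0.001, 0.002]
contact_force: [0.7, 0.1, -0.4]
gripper_width: 0.0002
```

```bash
python3 - <<'E'
from h import *
s=grab_frame("scene"); crop(s,270,220,90,80,"o3",7); t=grab_frame("top");crop(t,195,145,80,70,"o2",7); crop(t,130,180,100,90,"o4",4); st=get_state(); f=grab_frame("wrist"); cv2.imwrite("pics/o1.png",f["image"]); 
E
```

```text
(no output)
```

View pics/o3.png

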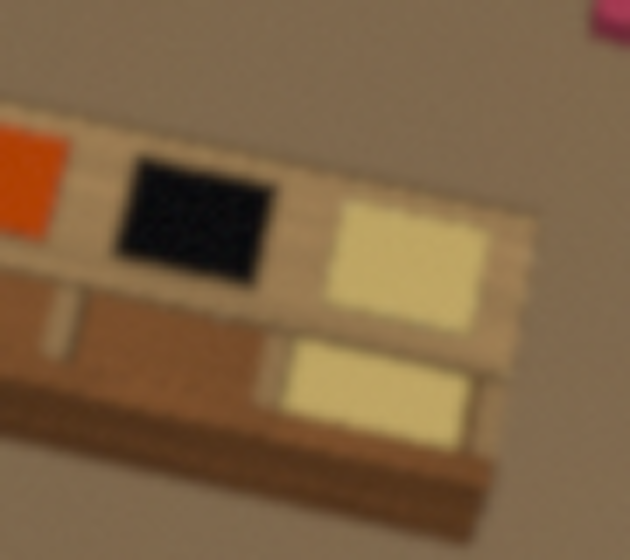

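View pics/o2.png

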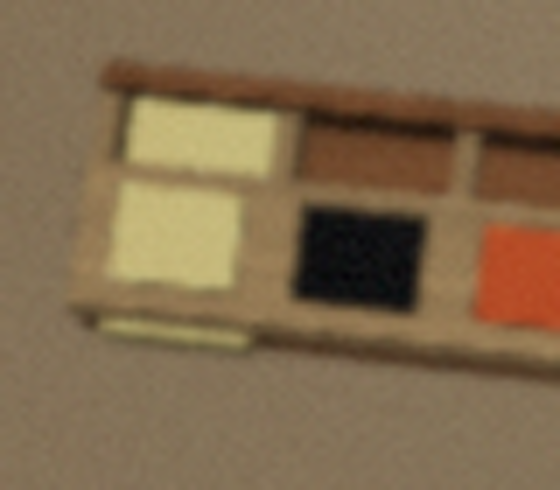

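View pics/o1.png

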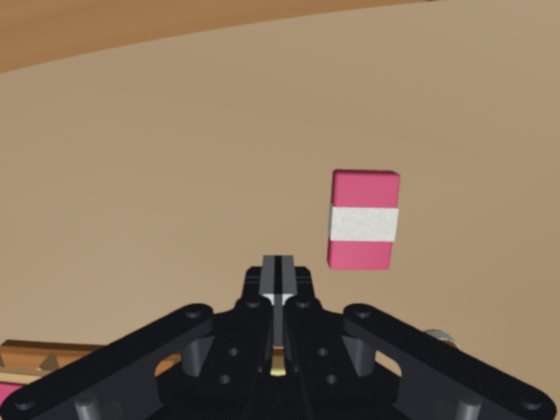

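The cream bar is home: in o2 its far end sits flush with the back wall and about 8 mm shows at the front. Next is the rose bar, so I'll remeasure it.

```bash
python3 - <<'E'
from h import *
t=grab_frame("top"); s=grab_frame("scene"); st=get_state(); f=grab_frame("wrist")
for n,fr,roi in (("t",t,(150,200,60,70)),("s",s,(350,190,60,60)),("w",f,(300,140,130,160))):
    b=blob(fr,(160,100,50),(180,255,255),roi)[:2]; print([x[0] for x in b])
    pts=np.vstack([c for a,c in b]).astype(np.float32); r=cv2.minAreaRect(pts); B=onplane(fr,cv2.boxPoints(r),.02,st)
    print(n,B.mean(0).round(4),[np.round(np.linalg.norm(B[i]-B[(i+1)%4]),4) for i in range(4)])
    c=[np.array(cv2.minAreaRect(x[1])[0]) for x in b]; C=onplane(fr,c,.02,st); d=C[0]-C[1]; d*=np.sign(d[0]); print("  yaw from ends",np.arctan2(d[1],d[0]),C.mean(0).round(4))
    if n=="t": crop(t,150,205,60,65,"p2",8)
E
```

```text
[102.5]
t [0.4928 0.2024 0.02  ] [np.float64(0.0285), np.float64(0.0311), np.float64(0.0285), np.float64(0.031)]Traceback (most recent call last):
  File "<stdin>", line 7, in <module>
IndexError: index 1 is out of bounds for axis 0 with size 1
```

```bash
python3 - <<'E'
from h import *
s=grab_frame("scene"); st=get_state(); f=grab_frame("wrist"); print(st["ee_pos"])
for n,fr,roi in (("s",s,(340,180,80,70)),("w",f,(300,140,130,160))):
    b=blob(fr,(160,100,50),(180,255,255),roi)[:2]; print([x[0] for x in b])
    pts=np.vstack([c for a,c in b]).astype(np.float32); r=cv2.minAreaRect(pts); B=onplane(fr,cv2.boxPoints(r),.02,st)
    print(n,B.mean(0).round(4),[np.round(np.linalg.norm(B[i]-B[(i+1)%4]),4) for i in range(4)])
    c=[np.array(cv2.minAreaRect(x[1])[0]) for x in b]; C=onplane(fr,c,.02,st); d=C[0]-C[1]; d*=np.sign(d[0]); print("  yaw from ends",np.arctan2(d[1],d[0]),C.mean(0).round(4))
crop(s,340,180,90,75,"p3",8)
t=grab_frame("top"); crop(t,130,180,110,100,"p2",6)
E
```

```text
[0.4320892  0.15013133 0.1541873 ]
[265.0, 155.0]
s [0.4704 0.2196 0.02  ] [np.float64(0.0965), np.float64(0.0561), np.float64(0.0959), np.float64(0.0536)]
  yaw from ends -0.16166922412533288 [0.4674 0.2198 0.02  ]
[2364.0, 1699.0]
w [0.4631 0.22   0.02  ] [np.float64(0.0911), np.float64(0.056), np.float64(0.0927), np.float64(0.0614)]
  yaw from ends -0.15332431335849964 [0.4633 0.2188 0.02  ]
```

View pics/p3.png

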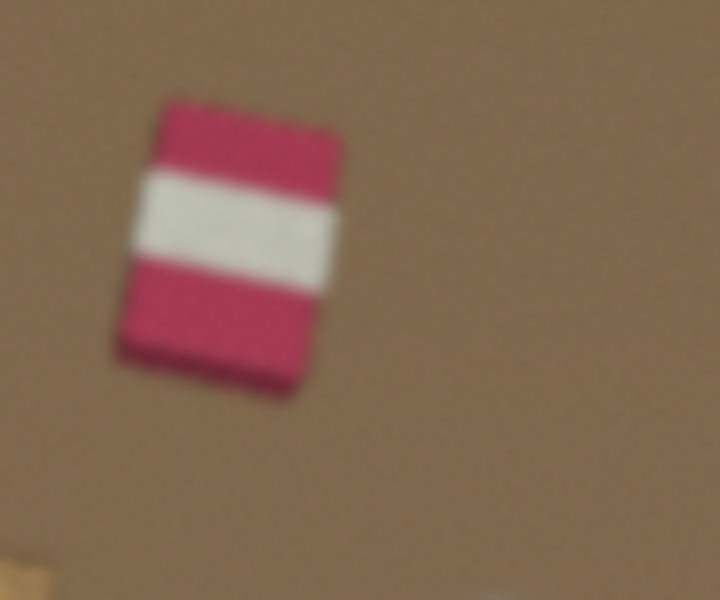

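View pics/p2.png

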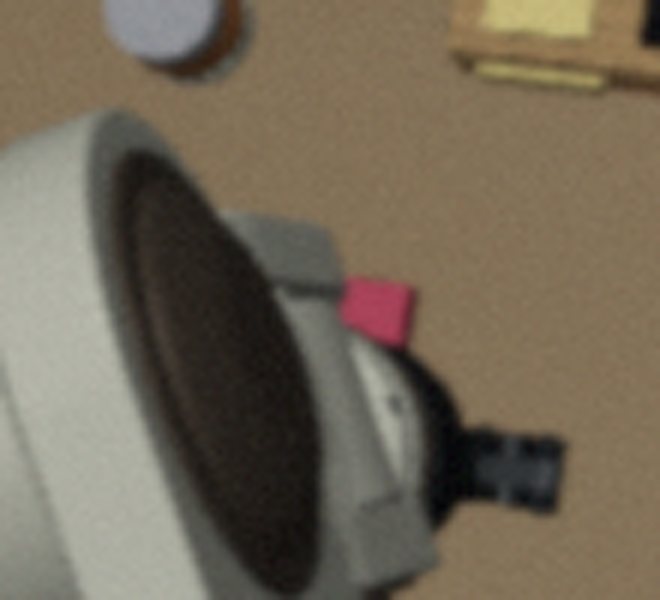

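The rose bar has been knocked about 35 mm, to roughly (0.4655, 0.2195) with yaw -0.155. I'm going for it now.

```bash
python3 - <<'E'
from h import *
go(.435,.2243,.08,np.pi-.155); go(.435,.2243,.005,np.pi-.155)
E
```

```text
shift [ 7.2 73.9 74.2] turn [-0.001 -0.001  0.016] | pos [0.432  0.1501 0.1542] F [-0.2 -0.  -0.9] w -0.0 t 21.52
shift [  7.2  74.  149.2] turn [-0.001 -0.001  0.016] | pos [0.432  0.1501 0.1542] F [-0.2 -0.  -0.9] w -0.0 t 21.52
```

Emit:
{"fn": "play_rows", "kwargs": {
  "increments": [
    [0,2,15,5,0,0,0],
    [0,4,35,15,0,0,0.016],
    [0,6,55,30,0,0,0.016],
    [0,7,70,45,0,0,0.016],
    [0,7,74,55,0,0,0.016],
    [0,7,74,64,0,0,0.016],
    [0,7,74,64,0,0,0.016],
    [0,7,74,64,0,0,0.016]
  ]
}}

```text
clock: 22.18
ee_pos: [0.435, 0.2238, 0.091]
tool_rot: [0.077, 0.997, -0.0, -0.0]
contact_force: [-0.3, 0.0, -0.5]
gripper_width: 0.0856
```

```bash
python3 - <<'E'
from h import *
go(.435,.2243,.005,np.pi-.155)
st=get_state(); f=grab_frame("wrist"); cv2.imwrite("pics/q1.png",f["image"])
s=grab_frame("scene"); crop(s,340,150,100,110,"q3",5)
E
```

```text
shift [-0.   0.6 86. ] turn [-0.001 -0.     0.   ] | pos [0.435  0.2238 0.091 ] F [-0.3  0.  -0.5] w 0.0856 t 22.18
```

View pics/q1.png

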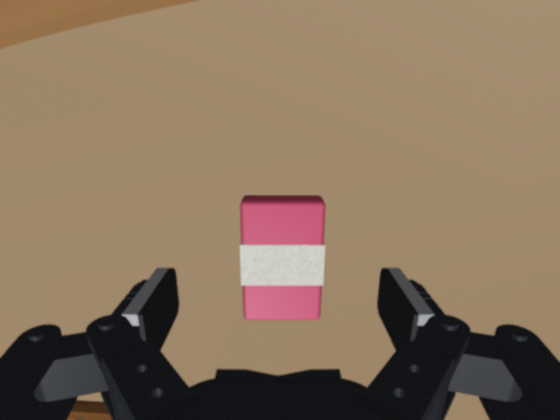

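```bash
python3 - <<'E'
from h import *
st=get_state(); f=grab_frame("wrist")
P=onplane(f,[(243,203),(323,203),(321,319),(244,319)],.02,st); T=tool(st)
print((np.linalg.inv(T)@np.c_[P,np.ones(4)].T)[:2].T.round(4)*1000, P.mean(0))
E
```

```text
[[ 13.4 -23.6]
 [ 13.4  27.9]
 [-73.3  30.1]
 [-73.3 -25.5]] [0.46552461 0.22167721 0.02      ]
```

Emit:
{"fn": "play_rows", "kwargs": {
  "increments": [
    [0,0,1.5,15,0,0,0],
    [0,0,1.5,35,0,0,0],
    [0,0,1.5,55,0,0,0],
    [0,0,1.5,70,0,0,0],
    [0,0,1.5,80,0,0,0],
    [0,0,1.5,85,0,0,0],
    [0,0,1.5,85,0,0,0]
  ]
}}

```text
clock: 22.92
ee_pos: [0.4352, 0.2258, 0.0059]
tool_rot: [0.077, 0.997, -0.0, -0.0]
contact_force: [-0.3, -0.5, -0.6]
gripper_width: 0.0853
```

Emit:
{"fn": "play_rows", "kwargs": {
  "increments": [
    [60,0,0,0,0,0,0],
    [120,0,0,0,0,0,0],
    [140,0,0,0,0,0,0],
    [170,0,0,0,0,0,0],
    [170,0,0,0,0,0,0],
    [170,0,0,0,0,0,0],
    [170,0,0,0,0,0,0],
    [170,0,0,0,0,0,0]
  ]
}}

```text
clock: 23.58
ee_pos: [0.4362, 0.2265, 0.0078]
tool_rot: [0.077, 0.997, 0.001, 0.001]
contact_force: [-1.2, -0.1, 5.9]
gripper_width: 0.054
```

```bash
python3 - <<'E'
from h import *
p=slot((.5889,-.1415),-.125); print(p); go(*p,.1,np.pi-.138)
E
```

```text
[ 0.46508836 -0.1243047 ]
shift [ -82.7 -342.1  -92.5] turn [ 0.001  0.002 -0.016] | pos [0.4362 0.2265 0.0078] F [-1.2 -0.1  5.9] w 0.054 t 23.58
```

Emit:
{"fn": "play_rows", "kwargs": {
  "increments": [
    [170,0,0,-15,0,0,0],
    [170,-4,-15,-45,0,0,0],
    [170,-12,-45,-75,0,0,-0.016],
    [170,-20,-80,-92,0,0,-0.016],
    [170,-28,-116,-92,0,0,-0.016],
    [170,-36,-152,-92,0,0,-0.016],
    [170,-45,-188,-92,0,0,-0.016],
    [170,-54,-224,-92,0,0,-0.016]
  ]
}}

```text
clock: 24.25
ee_pos: [0.4543, -0.0052, 0.0992]
tool_rot: [0.069, 0.998, 0.0, 0.001]
contact_force: [0.4, -0.0, -0.5]
gripper_width: 0.0542
```

```bash
python3 - <<'E'
from h import *
p=slot((.5889,-.1415),-.125); go(*p,.1,np.pi-.138)
E
```

```text
shift [ -27.  -116.5   -0.7] turn [0.    0.002 0.   ] | pos [ 0.4543 -0.0052  0.0992] F [ 0.4 -0.  -0.5] w 0.0542 t 24.25
```

Emit:
{"fn": "play_rows", "kwargs": {
  "increments": [
    [170,-8,-35,0,0,0,0],
    [170,-16,-68,0,0,0,0],
    [170,-23,-95,0,0,0,0],
    [170,-26,-112,0,0,0,0],
    [170,-27,-116.5,10,0,0,0],
    [170,-27,-116.5,30,0,0,0],
    [170,-27,-116.5,48,0,0,0],
    [170,-27,-116.5,60,0,0,0]
  ]
}}

```text
clock: 24.92
ee_pos: [0.4643, -0.1221, 0.0364]
tool_rot: [0.069, 0.998, 0.0, -0.001]
contact_force: [-0.9, 1.3, -2.1]
gripper_width: 0.0543
```

Emit:
{"fn": "play_rows", "kwargs": {
  "increments": [
    [170,0,0,4,0,0,0],
    [170,0,0,8,0,0,0],
    [170,0,0,8,0,0,0],
    [170,0,0,8,0,0,0]
  ]
}}

```text
clock: 25.25
ee_pos: [0.4654, -0.1225, 0.0309]
tool_rot: [0.069, 0.998, -0.0, 0.001]
contact_force: [-0.2, -1.5, -0.8]
gripper_width: 0.0543
```

```bash
python3 - <<'E'
from h import *
p=slot((.5889,-.1415),-.125); go(*p,.031,np.pi-.138)
s=grab_frame("scene"); crop(s,170,150,90,100,"r3",7)
E
```

```text
shift [ 0.  -1.9 -0.1] turn [-0.     0.001  0.   ] | pos [ 0.4654 -0.1225  0.0309] F [-0.2 -1.5 -0.8] w 0.0543 t 25.25
```

View pics/r3.png

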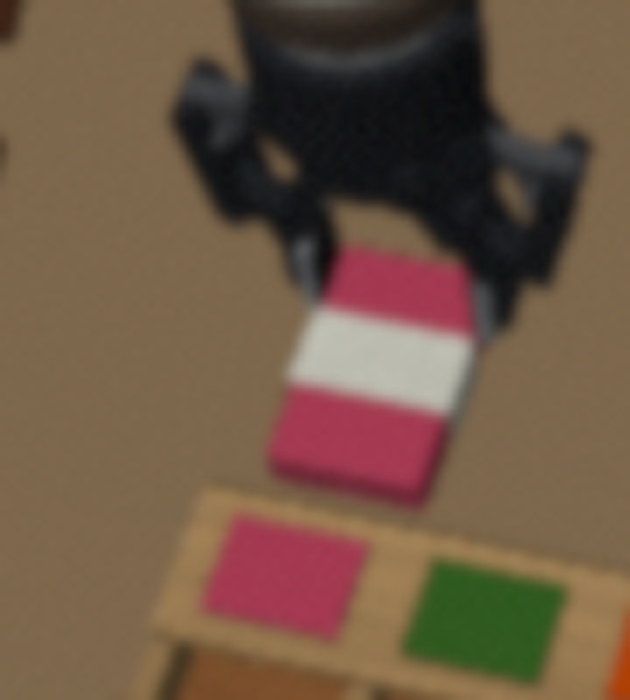

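```bash
cat >> h.py <<'E'
def lat(fr,b,ti,off,k,zt=.0435):
    b=np.array(b)/k+off-.5+.5/k; ti=np.array(ti)/k+off-.5+.5/k
    x=np.array([np.cos(-.138),np.sin(-.138)]); y=np.array([-x[1],x[0]])
    tc=onplane(fr,ti,.058)[:,:2].mean(0); print("tile",tc.round(4))
    for z in (zt-.003,zt,zt+.003):
        B=onplane(fr,b,z)[:,:2]; F=(B[0]+B[1])/2; K=(B[2]+B[3])/2
        print(z,"lat f/b",((F-tc)@y*1000).round(1),((K-tc)@y*1000).round(1),"s f/b",((F-tc)@x*1000).round(1),((K-tc)@x*1000).round(1))
E
python3 - <<'E'
from h import *
s=grab_frame("scene")
lat(s,[(275,455),(428,490),(473,268),(338,245)],[(235,515),(367,545),(338,638),(203,608)],[170,150],7)
p=slot((.5889,-.1415),-.125); go(*p,.031,np.pi-.138)
E
```

```text
tile [ 0.5893 -0.1408]
0.040499999999999994 lat f/b 3.2 -5.6 s f/b -51.5 -140.2
0.0435 lat f/b 4.1 -4.7 s f/b -49.9 -138.2
0.0465 lat f/b 5.0 -3.8 s f/b -48.2 -136.3
shift [ 0.2 -1.7  0.2] turn [-0.     0.002 -0.   ] | pos [ 0.4655 -0.1226  0.0312] F [-0.1 -0.1  0.7] w 0.0544 t 25.35
```

```bash
python3 - <<'E'
from h import *
f=grab_frame("wrist"); cv2.imwrite("pics/r1.png",f["image"])
t=grab_frame("top"); crop(t,290,160,70,90,"r2",8)
E
```

```text
(no output)
```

View pics/r1.png

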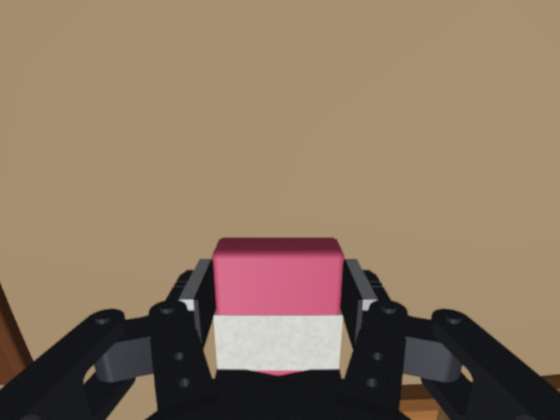

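View pics/r2.png

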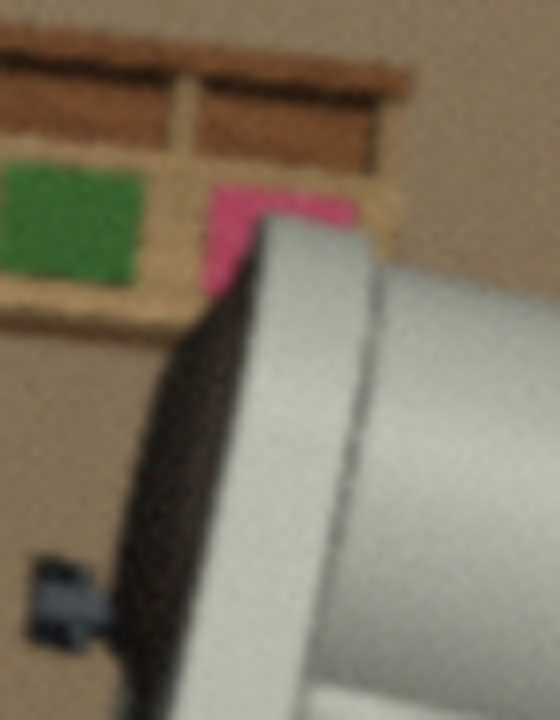

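```bash
python3 - <<'E'
from h import *
s=grab_frame("scene"); st=get_state(); T=tool(st)
c=np.array([[-76,-28],[-76,28],[14,28],[14,-28]])/1000
P=np.array([T[:3,:3]@np.array([a,b,-.0124])+T[:3,3] for a,b in c]); print(P.round(4))
q=proj(s,P); print(((q-[170,150]+.5)*7).round(0)); im=cv2.resize(s["image"][150:250,170:260],None,fx=7,fy=7,interpolation=cv2.INTER_CUBIC)
cv2.polylines(im,[((q-[170,150]+.5)*7).round().astype(int)],True,(255,255,0),1); cv2.imwrite("pics/r4.png",im)
E
```

```text
[[ 0.5367 -0.1609  0.0433]
 [ 0.5444 -0.1054  0.0433]
 [ 0.4553 -0.093   0.0432]
 [ 0.4476 -0.1485  0.0432]]
[[262. 455.]
 [422. 490.]
 [499. 274.]
 [346. 242.]]
```

View pics/r4.png

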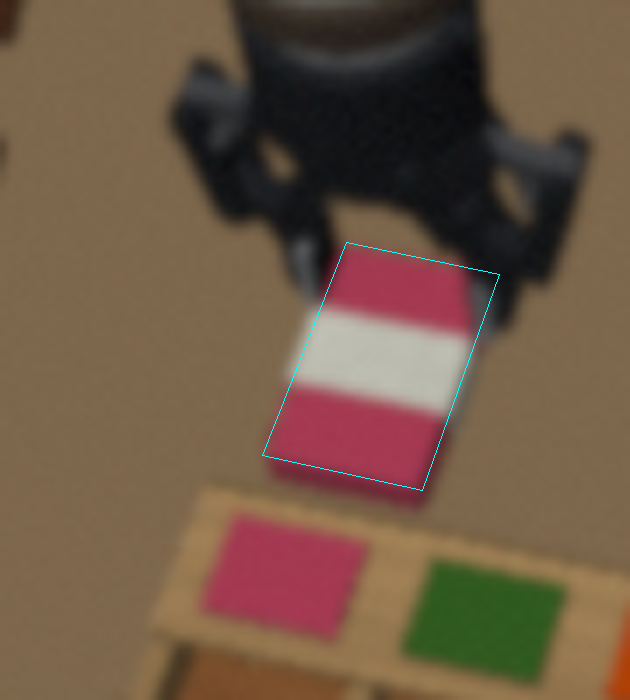

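```bash
python3 - <<'E'
from h import *
from h import lat
s=grab_frame("scene"); st=get_state(); T=tool(st)
im=cv2.resize(s["image"][150:250,170:260],None,fx=8,fy=8,interpolation=cv2.INTER_CUBIC)
hsv=cv2.cvtColor(im,cv2.COLOR_BGR2HSV); m=cv2.inRange(hsv,np.array((160,100,50)),np.array((180,255,255)))
c=np.array([[-76,-28],[-76,28],[14,28],[14,-28]])/1000
q=(proj(s,[T[:3,:3]@np.array([a,b,-.0124])+T[:3,3] for a,b in c])-[170,150]+.5)*8
for y in range(290,560,15):
    xs=np.where(m[y,150:620])[0]+150
    if len(xs): 
        L=q[3][0]+(y-q[3][1])/(q[0][1]-q[3][1])*(q[0][0]-q[3][0]); Rr=q[2][0]+(y-q[2][1])/(q[1][1]-q[2][1])*(q[1][0]-q[2][0])
        print(y,xs.min(),xs.max(),"pred",L.round(),Rr.round())
im[m>0]=(0,255,0); cv2.imwrite("pics/r5.png",im)
print(st["ee_pos"])
E
```

```text
290 380 436 pred 390.0 579.0
305 375 537 pred 384.0 573.0
320 368 539 pred 378.0 568.0
335 367 535 pred 372.0 563.0
350 385 538 pred 366.0 557.0
365 458 540 pred 360.0 552.0
380 531 535 pred 355.0 547.0
455 327 408 pred 325.0 520.0
470 321 480 pred 319.0 515.0
485 316 508 pred 313.0 509.0
500 310 508 pred 308.0 504.0
515 307 502 pred 302.0 499.0
530 310 498 pred 296.0 493.0
545 325 492 pred 290.0 488.0
[ 0.46523847 -0.1226886   0.0306899 ]
```

The in-hand yaw is fine; the right finger only hid a corner. I'll correct about 1.7 mm sideways and then insert.

Emit:
{"fn": "play_rows", "kwargs": {
  "increments": [
    [170,0,-1.7,0,0,0,0],
    [170,-5,-1.7,0,0,0,0],
    [170,-10,-1.7,0,0,0,0],
    [170,-15,-1.7,0,0,0,0],
    [170,-20,-1.7,0,0,0,0],
    [170,-25,-1.7,0,0,0,0],
    [170,-29,-1.7,0,0,0,0]
  ]
}}

```text
clock: 26.13
ee_pos: [0.4941, -0.1284, 0.0301]
tool_rot: [0.069, 0.998, 0.0, 0.0]
contact_force: [0.3, 0.6, -0.7]
gripper_width: 0.0542
```

Emit:
{"fn": "play_rows", "kwargs": {
  "increments": [
    [170,-6,0,0,0,0,0],
    [170,-12,0,0,0,0,0],
    [170,-18,0,0,0,0,0],
    [170,-24,0,0,0,0,0],
    [170,-30,0,0,0,0,0],
    [170,-36,0,0,0,0,0],
    [170,-40,0,0,0,0,0],
    [170,-42,0,0,0,0,0]
  ]
}}

```text
clock: 26.8
ee_pos: [0.5357, -0.1342, 0.0302]
tool_rot: [0.069, 0.998, 0.0, 0.0]
contact_force: [0.5, -0.3, -0.9]
gripper_width: 0.0541
```

```bash
python3 - <<'E'
from h import *
p=slot((.5889,-.1415),-.052); go(*p,.031,np.pi-.138)
s=grab_frame("scene"); crop(s,170,180,90,90,"u3",7)
E
```

```text
shift [-1.7  0.1 -0.8] turn [ 0.  0. -0.] | pos [ 0.5357 -0.1342  0.0302] F [ 0.5 -0.3 -0.9] w 0.0541 t 26.8
```

View pics/u3.png

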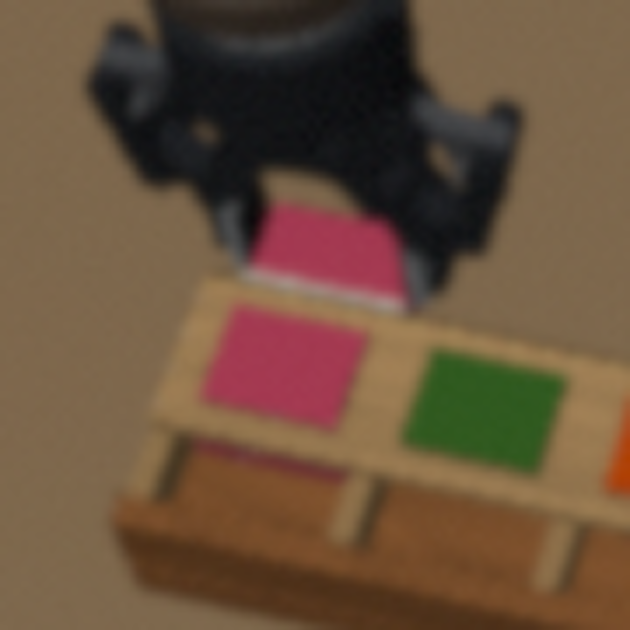

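Emit:
{"fn": "play_rows", "kwargs": {
  "increments": [
    [120,0,0,0,0,0,0],
    [60,0,0,0,0,0,0],
    [60,10,0,0,0,0,0],
    [60,25,0,0,0,0,0],
    [120,40,0,2,0,0,0],
    [200,45,0,5,0,0,0],
    [255,45,0,5,0,0,0],
    [255,45,0,5,0,0,0]
  ]
}}

```text
clock: 27.52
ee_pos: [0.4908, -0.128, 0.0255]
tool_rot: [0.069, 0.998, -0.0, 0.001]
contact_force: [0.0, -0.8, -0.2]
gripper_width: 0.0168
```

Emit:
{"fn": "play_rows", "kwargs": {
  "increments": [
    [255,0,0,0,0,0,0],
    [255,0,0,0,0,0,0],
    [255,-8,0,0,0,0,0],
    [255,-16,0,0,0,0,0],
    [255,-24,0,0,0,0,0],
    [255,-30,0,0,0,0,0],
    [255,-36,0,0,0,0,0],
    [255,-40,0,0,0,0,0]
  ]
}}

```text
clock: 28.18
ee_pos: [0.5309, -0.1335, 0.0251]
tool_rot: [0.069, 0.998, 0.0, 0.0]
contact_force: [-1.1, -0.6, 0.0]
gripper_width: -0.0
```

```bash
python3 - <<'E'
from h import *
p=slot((.5889,-.1415),-.048); go(*p,.0255,np.pi-.138)
E
```

```text
shift [-10.5   0.1  -0.4] turn [ 0.  0. -0.] | pos [ 0.5309 -0.1335  0.0251] F [-1.1 -0.6  0. ] w -0.0 t 28.18
```

Emit:
{"fn": "play_rows", "kwargs": {
  "increments": [
    [255,-4,0,0,0,0,0],
    [255,-7,0,0,0,0,0],
    [255,-9,0,0,0,0,0],
    [255,-10,0,0,0,0,0],
    [255,-11,0,0,0,0,0],
    [255,-12,0,0,0,0,0],
    [255,-12,0,0,0,0,0]
  ]
}}

```text
clock: 28.77
ee_pos: [0.5409, -0.1349, 0.0252]
tool_rot: [0.069, 0.998, 0.0, -0.001]
contact_force: [-6.0, 1.1, 4.1]
gripper_width: 0.0001
```

Emit:
{"fn": "play_rows", "kwargs": {
  "increments": [
    [255,-1,0,0,0,0,0],
    [255,-1,0,0,0,0,0],
    [255,20,0,0,0,0,0],
    [255,45,0,-10,0,0,0],
    [255,60,0,-40,0,0,0],
    [255,65,0,-75,0,0,0],
    [255,65,0,-110,0,0,0],
    [255,65,-30,-130,0,0,0]
  ]
}}

```text
clock: 29.43
ee_pos: [0.4743, -0.1536, 0.1597]
tool_rot: [0.067, 0.998, 0.0, 0.003]
contact_force: [1.1, 0.0, 0.5]
gripper_width: 0.0
```

```bash
python3 - <<'E'
from h import *
go(.421,-.3455,.16,np.pi-.006)
s=grab_frame("scene"); crop(s,170,200,90,80,"v3",6); crop(s,95,130,100,100,"v4",5);t=grab_frame("top"); crop(t,290,155,70,60,"v2",7)
E
```

```text
shift [  27.  -197.3   -0.6] turn [ 0.     0.005 -0.129] | pos [ 0.4743 -0.1536  0.1597] F [1.1 0.  0.5] w 0.0 t 29.43
```

View pics/v3.png

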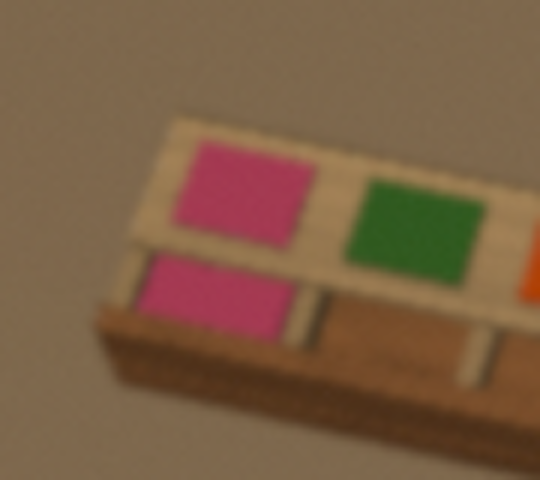

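View pics/v4.png

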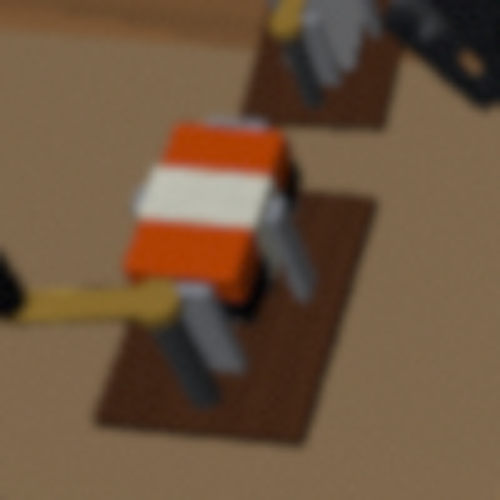

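Rose is home and orange is now on top at the same height. I'll grip it with the flipped tool.

Emit:
{"fn": "play_rows", "kwargs": {
  "increments": [
    [0,3,-24,0,0,0,-0.02],
    [0,7,-54,0,0,0,-0.04],
    [0,12,-90,0,0,0,-0.07],
    [0,17,-126,0,0,0,-0.1],
    [0,22,-160,0,0,0,-0.129],
    [0,26,-188,0,0,0,-0.129],
    [0,27,-197,10,0,0,-0.129],
    [0,27,-197,30,0,0,-0.129]
  ]
}}

```text
clock: 30.2
ee_pos: [0.4196, -0.3496, 0.1259]
tool_rot: [0.006, 1.0, -0.001, 0.001]
contact_force: [1.4, 0.2, 0.8]
gripper_width: 0.086
```

Emit:
{"fn": "play_rows", "kwargs": {
  "increments": [
    [0,0,0,0,0,0,0],
    [0,0,0,0,0,0,0],
    [0,0,0,0,0,0,0]
  ]
}}

```text
clock: 30.45
ee_pos: [0.4198, -0.3465, 0.1256]
tool_rot: [0.004, 1.0, 0.0, 0.0]
contact_force: [-0.2, 0.2, -0.1]
gripper_width: 0.0854
```

```bash
python3 - <<'E'
from h import *
go(.421,-.3455,.062,np.pi-.006)
f=grab_frame("wrist"); cv2.imwrite("pics/w1.png",f["image"])
E
```

```text
shift [-1.2  1.  63.6] turn [ 0.     0.    -0.003] | pos [ 0.4198 -0.3465  0.1256] F [-0.2  0.2 -0.1] w 0.0854 t 30.45
```

View pics/w1.png

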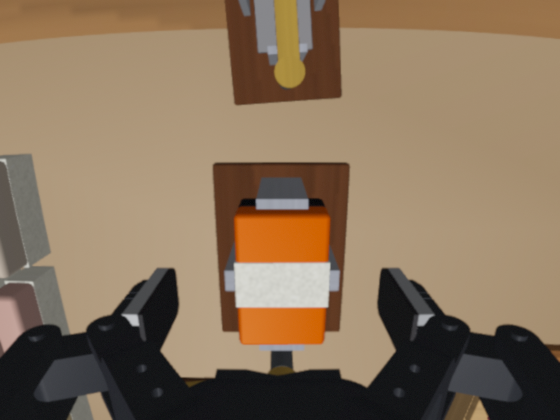

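Emit:
{"fn": "play_rows", "kwargs": {
  "increments": [
    [0,-1,1.5,12,0,0,0],
    [0,-1,1.5,27,0,0,0],
    [0,-1,1.5,42,0,0,0],
    [0,-1,1.5,53,0,0,0],
    [0,-1,1.5,60,0,0,0],
    [0,-1,1.5,63,0,0,0],
    [0,-1,1.5,63,0,0,0]
  ]
}}

```text
clock: 31.08
ee_pos: [0.4205, -0.3455, 0.0617]
tool_rot: [0.005, 1.0, 0.0, -0.0]
contact_force: [-0.0, -0.8, -0.2]
gripper_width: 0.0856
```

Emit:
{"fn": "play_rows", "kwargs": {
  "increments": [
    [60,0,0,0,0,0,0],
    [120,0,0,0,0,0,0],
    [140,0,0,0,0,0,0],
    [170,0,0,0,0,0,0],
    [170,0,0,0,0,0,0],
    [170,0,0,0,0,0,0],
    [170,0,0,0,0,0,0]
  ]
}}

```text
clock: 31.67
ee_pos: [0.4207, -0.3459, 0.0624]
tool_rot: [0.005, 1.0, -0.0, 0.0]
contact_force: [1.3, -0.6, 0.4]
gripper_width: 0.0544
```

Emit:
{"fn": "play_rows", "kwargs": {
  "increments": [
    [170,0,0,-4,0,0,0],
    [170,0,0,-10,0,0,0],
    [170,0,0,-18,0,0,0],
    [170,0,0,-28,0,0,0],
    [170,0,0,-40,0,0,0],
    [170,0,0,-52,0,0,0],
    [170,0,0,-60,0,0,0],
    [170,0,0,-60,0,0,0]
  ]
}}

```text
clock: 32.33
ee_pos: [0.4214, -0.3464, 0.125]
tool_rot: [0.005, 1.0, -0.001, 0.002]
contact_force: [-0.5, -0.6, 0.1]
gripper_width: 0.0544
```

```bash
python3 - <<'E'
from h import *
p=slot((.6073,-.0089),-.125); print(p); go(*p,.12,np.pi-.138)
f=grab_frame("wrist"); cv2.imwrite("pics/w2.png",f["image"])
s=grab_frame("scene"); crop(s,95,120,100,100,"w3",5)
E
```

```text
[0.48348836 0.0082953 ]
shift [-58.8 355.3   4.4] turn [-0.002  0.003  0.129] | pos [ 0.4214 -0.3464  0.125 ] F [-0.5 -0.6  0.1] w 0.0544 t 32.33
```

View pics/w2.png

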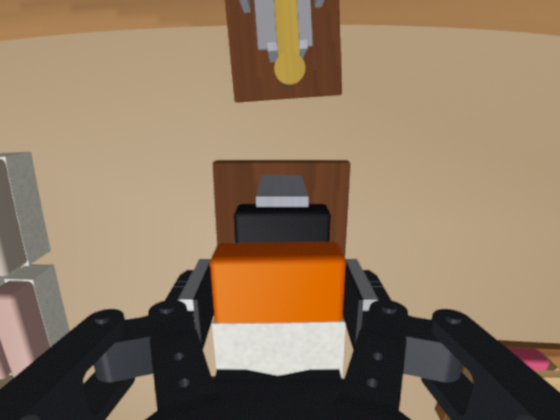

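View pics/w3.png

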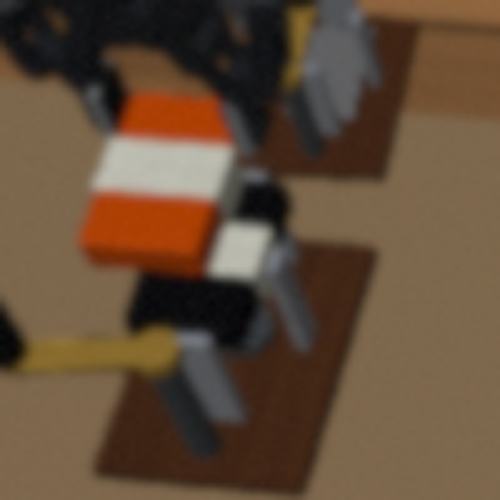

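Emit:
{"fn": "play_rows", "kwargs": {
  "increments": [
    [170,-3,20,0,0,0,0.02],
    [170,-9,52,0,0,0,0.04],
    [170,-15,88,0,0,0,0.06],
    [170,-21,124,0,0,0,0.08],
    [170,-27,160,0,0,0,0.1],
    [170,-33,196,0,0,0,0.129],
    [170,-39,232,0,0,0,0.129],
    [170,-45,268,0,0,0,0.129]
  ]
}}

```text
clock: 33.1
ee_pos: [0.4676, -0.0764, 0.1215]
tool_rot: [0.069, 0.998, 0.0, -0.0]
contact_force: [0.5, 0.0, -2.0]
gripper_width: 0.0543
```

```bash
python3 - <<'E'
from h import *
p=slot((.6073,-.0089),-.125); go(*p,.0265,np.pi-.138)
E
```

```text
shift [-4.1 86.1 95. ] turn [ 0.    -0.    -0.001] | pos [ 0.4676 -0.0764  0.1215] F [ 0.5  0.  -2. ] w 0.0543 t 33.1
```

Emit:
{"fn": "play_rows", "kwargs": {
  "increments": [
    [170,-2,32,0,0,0,0],
    [170,-3,60,8,0,0,0],
    [170,-4,78,25,0,0,0],
    [170,-4,86,45,0,0,0],
    [170,-4,86,65,0,0,0],
    [170,-4,86,82,0,0,0],
    [170,-4,86,92,0,0,0],
    [170,-4,86,95,0,0,0]
  ]
}}

```text
clock: 33.77
ee_pos: [0.4825, 0.0065, 0.025]
tool_rot: [0.069, 0.998, -0.0, -0.002]
contact_force: [-0.7, -0.2, -1.8]
gripper_width: 0.0545
```

Emit:
{"fn": "play_rows", "kwargs": {
  "increments": [
    [170,0,0,0,0,0,0],
    [170,0,0,0,0,0,0],
    [170,0,0,0,0,0,0]
  ]
}}

```text
clock: 34.02
ee_pos: [0.4846, 0.0063, 0.0283]
tool_rot: [0.069, 0.998, 0.0, 0.001]
contact_force: [0.0, 1.5, -1.3]
gripper_width: 0.0542
```

```bash
cat >> h.py <<'E'
def chk(name,roi,st,zoff=.007,k=7):
    s=grab_frame("scene"); T=tool(st); x,y,w,h=roi
    c=np.array([[-76,-28],[-76,28],[14,28],[14,-28]])/1000
    q=(proj(s,[T[:3,:3]@np.array([a,b,-zoff-.01])+T[:3,3] for a,b in c])-[x,y]+.5)*k
    im=cv2.resize(s["image"][y:y+h,x:x+w],None,fx=k,fy=k,interpolation=cv2.INTER_CUBIC); cv2.polylines(im,[q.round().astype(int)],True,(255,255,0),1); cv2.imwrite(f"pics/{name}.png",im)
E
python3 - <<'E'
from h import *
p=slot((.6073,-.0089),-.125); go(*p,.0265,np.pi-.138)
chk("x3",(220,170,90,90),get_state())
E
```

```text
shift [1.3 1.8 1.8] turn [ 0.     0.002 -0.001] | pos [0.4846 0.0063 0.0283] F [ 0.   1.5 -1.3] w 0.0542 t 34.02
```

View pics/x3.png

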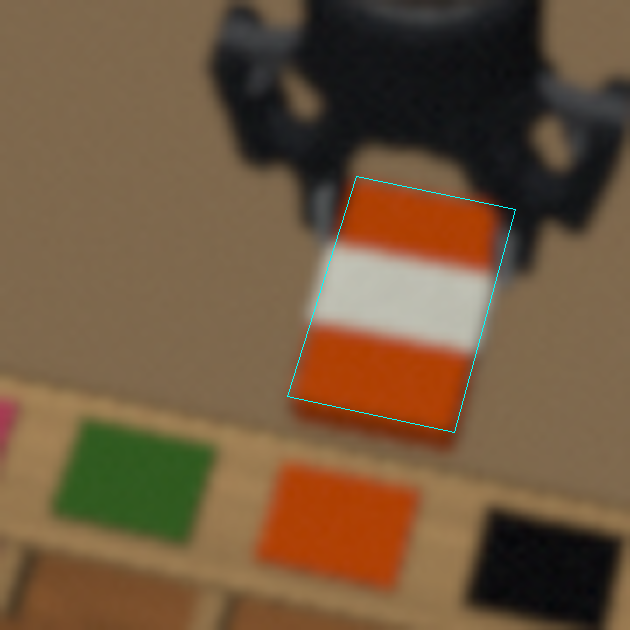

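Emit:
{"fn": "play_rows", "kwargs": {
  "increments": [
    [170,0,1.8,1,0,0,0],
    [170,-4,1.8,1.5,0,0,0],
    [170,-9,1.8,1.5,0,0,0],
    [170,-14,1.8,1.5,0,0,0],
    [170,-19,1.8,1.5,0,0,0],
    [170,-24,1.8,1.5,0,0,0],
    [170,-28,1.8,1.5,0,0,0]
  ]
}}

```text
clock: 34.65
ee_pos: [0.5126, 0.0042, 0.0257]
tool_rot: [0.069, 0.998, -0.0, 0.0]
contact_force: [0.2, -0.3, -1.4]
gripper_width: 0.0541
```

```bash
python3 - <<'E'
from h import *
p=slot((.6073,-.0089),-.053); go(*p,.0265,np.pi-.138)
chk("x4",(220,170,90,90),get_state())
E
```

```text
shift [-42.6   0.   -0.8] turn [ 0.  0. -0.] | pos [0.5126 0.0042 0.0257] F [ 0.2 -0.3 -1.4] w 0.0541 t 34.65
```

Emit:
{"fn": "play_rows", "kwargs": {
  "increments": [
    [170,-6,0,0,0,0,0],
    [170,-12,0,0,0,0,0],
    [170,-18,0,0,0,0,0],
    [170,-24,0,0,0,0,0],
    [170,-30,0,0,0,0,0],
    [170,-36,0,0,0,0,0],
    [170,-40,0,0,0,0,0],
    [170,-42,0,0,0,0,0]
  ]
}}

```text
clock: 35.37
ee_pos: [0.5541, -0.0015, 0.0257]
tool_rot: [0.069, 0.998, 0.0, 0.0]
contact_force: [-0.2, -0.7, -2.5]
gripper_width: 0.0544
```

```bash
python3 - <<'E'
from h import *
p=slot((.6073,-.0089),-.053); go(*p,.0265,np.pi-.138)
chk("x5",(220,180,90,90),get_state())
E
```

```text
shift [-0.7  0.  -0.8] turn [ 0.  0. -0.] | pos [ 0.5541 -0.0015  0.0257] F [-0.2 -0.7 -2.5] w 0.0544 t 35.37
```

View pics/x5.png

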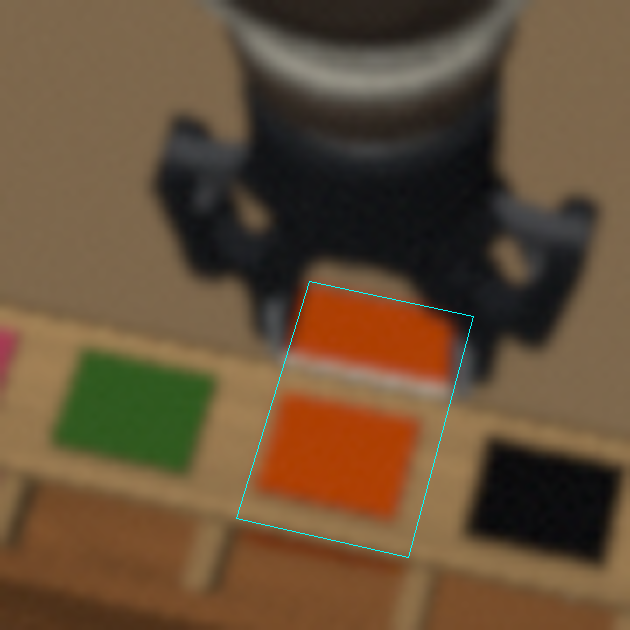

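The orange bar is in the slot. I'll release it and push it home.

Emit:
{"fn": "play_rows", "kwargs": {
  "increments": [
    [120,0,0,0,0,0,0],
    [60,0,0,0,0,0,0],
    [60,10,0,0,0,0,0],
    [60,25,0,0,0,0,0],
    [120,40,0,0,0,0,0],
    [200,45,0,0,0,0,0],
    [255,45,0,0,0,0,0],
    [255,45,0,0,0,0,0]
  ]
}}

```text
clock: 36.08
ee_pos: [0.5094, 0.0048, 0.0262]
tool_rot: [0.069, 0.998, 0.0, 0.001]
contact_force: [1.3, 0.1, 0.6]
gripper_width: 0.0168
```

Emit:
{"fn": "play_rows", "kwargs": {
  "increments": [
    [255,0,0,0,0,0,0],
    [255,0,0,0,0,0,0],
    [255,-8,0,0,0,0,0],
    [255,-16,0,0,0,0,0],
    [255,-24,0,0,0,0,0],
    [255,-30,0,0,0,0,0],
    [255,-36,0,0,0,0,0],
    [255,-40,0,0,0,0,0]
  ]
}}

```text
clock: 36.75
ee_pos: [0.5493, -0.0009, 0.0255]
tool_rot: [0.069, 0.998, -0.0, 0.0]
contact_force: [-1.6, 0.3, 1.0]
gripper_width: -0.0002
```

Emit:
{"fn": "play_rows", "kwargs": {
  "increments": [
    [255,-4,0,0,0,0,0],
    [255,-7,0,0,0,0,0],
    [255,-9,0,0,0,0,0],
    [255,-10,0,0,0,0,0],
    [255,-11,0,0,0,0,0],
    [255,-12,0,0,0,0,0],
    [255,-12,0,0,0,0,0]
  ]
}}

```text
clock: 37.33
ee_pos: [0.5595, -0.0022, 0.0257]
tool_rot: [0.069, 0.998, 0.0, -0.001]
contact_force: [-4.7, 1.4, 2.0]
gripper_width: 0.0004
```

```bash
python3 - <<'E'
from h import *
p=slot((.6073,-.0089),-.048); go(*p,.0265,np.pi-.138)
E
```

```text
shift [-0.2 -0.1 -0.8] turn [ 0.    -0.001 -0.   ] | pos [ 0.5595 -0.0022  0.0257] F [-4.7  1.4  2. ] w 0.0004 t 37.33
```

Emit:
{"fn": "play_rows", "kwargs": {
  "increments": [
    [255,-1,0,0,0,0,0],
    [255,-1.5,0,0,0,0,0],
    [255,-1.5,0,0,0,0,0]
  ]
}}

```text
clock: 37.58
ee_pos: [0.5595, -0.0022, 0.0257]
tool_rot: [0.069, 0.998, 0.0, -0.002]
contact_force: [-13.3, 1.4, 7.1]
gripper_width: 0.0001
```

Emit:
{"fn": "play_rows", "kwargs": {
  "increments": [
    [255,20,0,0,0,0,0],
    [255,45,0,-10,0,0,0],
    [255,60,0,-40,0,0,0],
    [255,65,0,-75,0,0,0],
    [255,70,-15,-105,0,0,0],
    [255,75,-40,-130,0,0,0],
    [255,80,-70,-130,0,0,0],
    [200,85,-105,-130,0,0,0]
  ]
}}

```text
clock: 38.25
ee_pos: [0.4638, -0.0953, 0.1581]
tool_rot: [0.068, 0.998, -0.0, 0.002]
contact_force: [1.4, -0.2, -0.4]
gripper_width: 0.0109
```

```bash
python3 - <<'E'
from h import *
go(.421,-.3455,.15,np.pi-.006)
s=grab_frame("scene"); crop(s,230,210,120,90,"y3",5);t=grab_frame("top"); crop(t,200,150,150,65,"y2",5)
E
```

```text
shift [   8.4 -253.7    8.1] turn [-0.     0.005 -0.13 ] | pos [ 0.4638 -0.0953  0.1581] F [ 1.4 -0.2 -0.4] w 0.0109 t 38.25
```

View pics/y2.png

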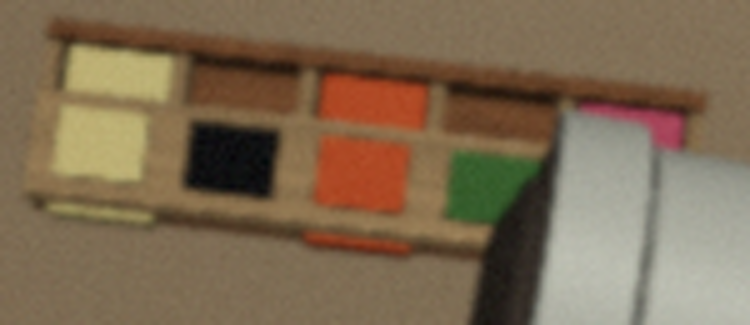

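Cream, orange and rose are home, each touching the back wall. Charcoal is next.

Emit:
{"fn": "play_rows", "kwargs": {
  "increments": [
    [0,1,-28,0,0,0,-0.02],
    [0,2,-60,0,0,0,-0.04],
    [0,3,-95,0,0,0,-0.06],
    [0,4,-130,0,0,0,-0.08],
    [0,5,-165,0,0,0,-0.1],
    [0,7,-200,0,0,0,-0.13],
    [0,8,-235,0,0,0,-0.13],
    [0,8,-253,10,0,0,-0.13]
  ]
}}

```text
clock: 39.02
ee_pos: [0.4203, -0.3477, 0.1472]
tool_rot: [0.005, 1.0, -0.001, 0.001]
contact_force: [0.6, -0.4, -0.5]
gripper_width: 0.0852
```

Emit:
{"fn": "play_rows", "kwargs": {
  "increments": [
    [0,0,0,10,0,0,0],
    [0,0,0,20,0,0,0],
    [0,0,0,25,0,0,0],
    [0,0,0,25,0,0,0],
    [0,0,0,25,0,0,0]
  ]
}}

```text
clock: 39.43
ee_pos: [0.4207, -0.3433, 0.1207]
tool_rot: [0.003, 1.0, 0.0, 0.0]
contact_force: [-0.9, -0.5, -0.2]
gripper_width: 0.0851
```

```bash
python3 - <<'E'
from h import *
go(.421,-.3455,.062,np.pi-.006)
f=grab_frame("wrist"); cv2.imwrite("pics/z1.png",f["image"])
s=grab_frame("scene"); crop(s,95,130,100,100,"z3",5)
E
```

```text
shift [-0.3 -2.3 58.7] turn [ 0.     0.    -0.001] | pos [ 0.4207 -0.3433  0.1207] F [-0.9 -0.5 -0.2] w 0.0851 t 39.43
```

View pics/z1.png

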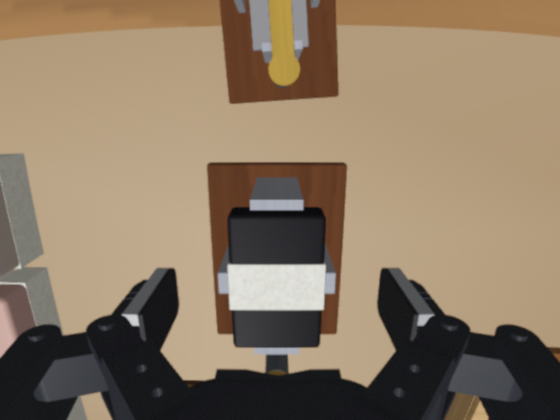

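View pics/z3.png

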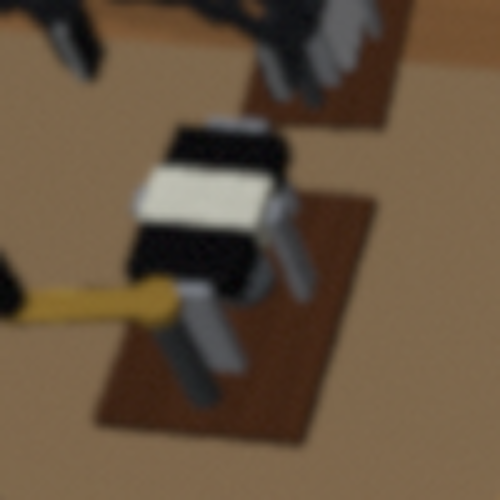

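Emit:
{"fn": "play_rows", "kwargs": {
  "increments": [
    [0,0,-0.5,10,0,0,0],
    [0,0,-0.5,24,0,0,0],
    [0,0,-0.5,38,0,0,0],
    [0,0,-0.5,49,0,0,0],
    [0,0,-0.5,56,0,0,0],
    [0,0,-0.5,58,0,0,0],
    [0,0,-0.5,58,0,0,0]
  ]
}}

```text
clock: 40.12
ee_pos: [0.4203, -0.3447, 0.0623]
tool_rot: [0.004, 1.0, 0.0, -0.0]
contact_force: [0.6, 0.3, 0.4]
gripper_width: 0.0854
```

Emit:
{"fn": "play_rows", "kwargs": {
  "increments": [
    [60,0,0,0,0,0,0],
    [120,0,0,0,0,0,0],
    [140,0,0,0,0,0,0],
    [170,0,0,0,0,0,0],
    [170,0,0,0,0,0,0],
    [170,0,0,0,0,0,0],
    [170,0,0,0,0,0,0]
  ]
}}

```text
clock: 40.7
ee_pos: [0.4205, -0.3449, 0.0629]
tool_rot: [0.004, 1.0, -0.0, 0.0]
contact_force: [0.0, -0.5, 0.6]
gripper_width: 0.054
```

Emit:
{"fn": "play_rows", "kwargs": {
  "increments": [
    [170,0,0,-4,0,0,0],
    [170,0,0,-10,0,0,0],
    [170,0,0,-18,0,0,0],
    [170,0,0,-28,0,0,0],
    [170,0,0,-40,0,0,0],
    [170,0,0,-52,0,0,0],
    [170,0,0,-60,0,0,0],
    [170,0,0,-60,0,0,0]
  ]
}}

```text
clock: 41.37
ee_pos: [0.4212, -0.3455, 0.1254]
tool_rot: [0.004, 1.0, -0.001, 0.002]
contact_force: [0.7, -0.2, -0.4]
gripper_width: 0.0542
```

```bash
python3 - <<'E'
from h import *
p=slot((.6165,.0575),-.125); print(p); go(*p,.12,np.pi-.138)
f=grab_frame("wrist"); cv2.imwrite("pics/A2.png",f["image"])
E
```

```text
[0.49268836 0.0746953 ]
shift [-68.  420.8   4.7] turn [-0.002  0.003  0.13 ] | pos [ 0.4212 -0.3455  0.1254] F [ 0.7 -0.2 -0.4] w 0.0542 t 41.37
```

View pics/A2.png

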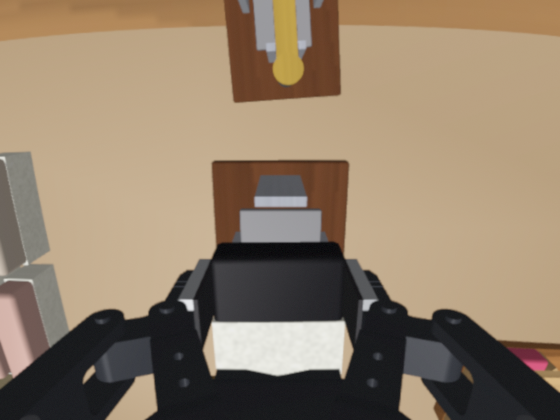

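Emit:
{"fn": "play_rows", "kwargs": {
  "increments": [
    [170,-4,22,0,0,0,0.02],
    [170,-9,55,0,0,0,0.04],
    [170,-15,90,0,0,0,0.06],
    [170,-21,126,0,0,0,0.08],
    [170,-27,162,0,0,0,0.1],
    [170,-33,198,0,0,0,0.13],
    [170,-39,234,0,0,0,0.13],
    [170,-45,270,0,0,0,0.13]
  ]
}}

```text
clock: 42.08
ee_pos: [0.4673, -0.0735, 0.1222]
tool_rot: [0.069, 0.998, 0.0, -0.0]
contact_force: [1.1, -1.2, -1.3]
gripper_width: 0.0545
```

```bash
python3 - <<'E'
from h import *
p=slot((.6165,.0574),-.125); go(*p,.0265,np.pi-.138)
E
```

```text
shift [ -4.7 150.2  95.7] turn [ 0.    -0.    -0.001] | pos [ 0.4673 -0.0735  0.1222] F [ 1.1 -1.2 -1.3] w 0.0545 t 42.08
```

Emit:
{"fn": "play_rows", "kwargs": {
  "increments": [
    [170,-1,34,0,0,0,0],
    [170,-2,68,0,0,0,0],
    [170,-3,100,5,0,0,0],
    [170,-4,128,18,0,0,0],
    [170,-5,145,35,0,0,0],
    [170,-5,150,58,0,0,0],
    [170,-5,150,78,0,0,0],
    [170,-5,150,91,0,0,0]
  ]
}}

```text
clock: 42.75
ee_pos: [0.492, 0.0732, 0.0289]
tool_rot: [0.068, 0.998, -0.0, -0.001]
contact_force: [-0.4, -0.4, -1.5]
gripper_width: 0.0542
```

Emit:
{"fn": "play_rows", "kwargs": {
  "increments": [
    [170,0,0,3,0,0,0],
    [170,0,0,4,0,0,0],
    [170,0,0,4,0,0,0],
    [170,0,0,4,0,0,0]
  ]
}}

```text
clock: 43.08
ee_pos: [0.4939, 0.0726, 0.0288]
tool_rot: [0.069, 0.998, 0.0, 0.001]
contact_force: [-0.5, 0.1, -1.1]
gripper_width: 0.0541
```

```bash
python3 - <<'E'
from h import *
p=slot((.6165,.0574),-.125); go(*p,.0265,np.pi-.138)
chk("B3",(250,175,90,90),get_state())
E
```

```text
shift [1.4 1.8 2.3] turn [ 0.     0.002 -0.001] | pos [0.4939 0.0726 0.0288] F [-0.5  0.1 -1.1] w 0.0541 t 43.08
```

View pics/B3.png

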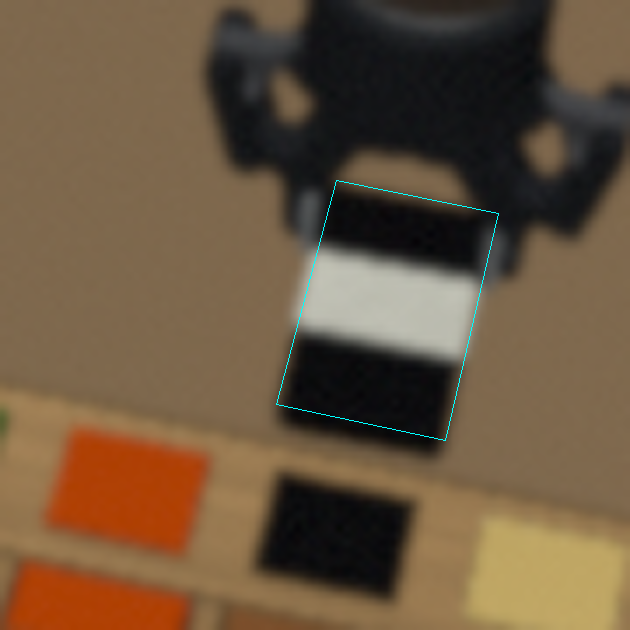

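Emit:
{"fn": "play_rows", "kwargs": {
  "increments": [
    [170,0,1.8,1.5,0,0,0],
    [170,-3,1.8,2,0,0,0],
    [170,-8,1.8,2,0,0,0],
    [170,-13,1.8,2,0,0,0],
    [170,-18,1.8,2,0,0,0],
    [170,-23,1.8,2,0,0,0],
    [170,-28,1.8,2,0,0,0]
  ]
}}

```text
clock: 43.72
ee_pos: [0.5219, 0.0705, 0.0257]
tool_rot: [0.069, 0.998, 0.0, 0.0]
contact_force: [-0.5, -0.7, -1.6]
gripper_width: 0.0543
```

```bash
python3 - <<'E'
from h import *
p=slot((.6165,.0574),-.053); go(*p,.0265,np.pi-.138)
E
```

```text
shift [-42.5   0.1  -0.8] turn [ 0.  0. -0.] | pos [0.5219 0.0705 0.0257] F [-0.5 -0.7 -1.6] w 0.0543 t 43.72
```

Emit:
{"fn": "play_rows", "kwargs": {
  "increments": [
    [170,-6,0,0,0,0,0],
    [170,-12,0,0,0,0,0],
    [170,-18,0,0,0,0,0],
    [170,-24,0,0,0,0,0],
    [170,-30,0,0,0,0,0],
    [170,-36,0,0,0,0,0],
    [170,-40,0,0,0,0,0],
    [170,-42,0,0,0,0,0]
  ]
}}

```text
clock: 44.38
ee_pos: [0.5635, 0.0647, 0.0257]
tool_rot: [0.069, 0.998, 0.0, 0.0]
contact_force: [-1.1, -1.9, -0.8]
gripper_width: 0.0545
```

```bash
python3 - <<'E'
from h import *
p=slot((.6165,.0574),-.053); go(*p,.0265,np.pi-.138)
chk("C3",(250,185,90,90),get_state())
E
```

```text
shift [-0.5  0.1 -0.8] turn [ 0.  0. -0.] | pos [0.5635 0.0647 0.0257] F [-1.1 -1.9 -0.8] w 0.0545 t 44.38
```

View pics/C3.png

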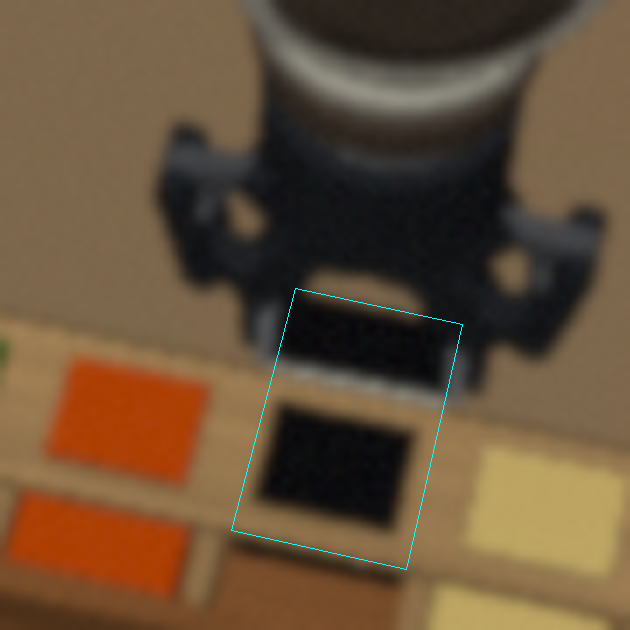

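Emit:
{"fn": "play_rows", "kwargs": {
  "increments": [
    [120,0,0,0,0,0,0],
    [60,0,0,0,0,0,0],
    [60,10,0,0,0,0,0],
    [60,25,0,0,0,0,0],
    [120,40,0,0,0,0,0],
    [200,45,0,0,0,0,0],
    [255,45,0,0,0,0,0],
    [255,45,0,0,0,0,0]
  ]
}}

```text
clock: 45.1
ee_pos: [0.5188, 0.0711, 0.0262]
tool_rot: [0.069, 0.998, 0.0, 0.001]
contact_force: [0.1, 0.4, -1.0]
gripper_width: 0.017
```

Emit:
{"fn": "play_rows", "kwargs": {
  "increments": [
    [255,0,0,0,0,0,0],
    [255,0,0,0,0,0,0],
    [255,-8,0,0,0,0,0],
    [255,-16,0,0,0,0,0],
    [255,-24,0,0,0,0,0],
    [255,-30,0,0,0,0,0],
    [255,-36,0,0,0,0,0],
    [255,-40,0,0,0,0,0]
  ]
}}

```text
clock: 45.77
ee_pos: [0.5588, 0.0653, 0.0256]
tool_rot: [0.069, 0.998, -0.0, 0.0]
contact_force: [-1.6, 0.5, 1.1]
gripper_width: 0.0001
```

Emit:
{"fn": "play_rows", "kwargs": {
  "increments": [
    [255,-4,0,0,0,0,0],
    [255,-7,0,0,0,0,0],
    [255,-9,0,0,0,0,0],
    [255,-10,0,0,0,0,0],
    [255,-11,0,0,0,0,0],
    [255,-12,0,0,0,0,0],
    [255,-12.5,0,0,0,0,0],
    [255,-12.5,0,0,0,0,0]
  ]
}}

```text
clock: 46.43
ee_pos: [0.5688, 0.064, 0.0257]
tool_rot: [0.069, 0.998, 0.0, -0.001]
contact_force: [-8.5, 1.8, 4.3]
gripper_width: 0.0003
```

```bash
python3 - <<'E'
from h import *
p=slot((.6165,.0574),-.048); go(*p,.0265,np.pi-.138)
E
```

```text
shift [-0.1  0.  -0.8] turn [ 0.    -0.002  0.   ] | pos [0.5688 0.064  0.0257] F [-8.5  1.8  4.3] w 0.0003 t 46.43
```

Emit:
{"fn": "play_rows", "kwargs": {
  "increments": [
    [255,-1,0,0,0,0,0],
    [255,-1,0,0,0,0,0],
    [255,20,0,0,0,0,0],
    [255,45,0,-10,0,0,0],
    [255,65,0,-40,0,0,0],
    [255,75,-10,-75,0,0,0],
    [255,80,-35,-105,0,0,0],
    [255,85,-65,-140,0,0,0]
  ]
}}

```text
clock: 47.1
ee_pos: [0.4771, 0.0142, 0.164]
tool_rot: [0.068, 0.998, 0.0, 0.001]
contact_force: [0.9, -0.7, -0.4]
gripper_width: -0.0003
```

Emit:
{"fn": "play_rows", "kwargs": {
  "increments": [
    [255,8,-34,0,0,0,0],
    [255,16,-68,0,0,0,0],
    [255,24,-102,0,0,0,0],
    [255,30,-125,0,0,0,0],
    [255,30,-125,0,0,0,0],
    [255,30,-125,0,0,0,0]
  ]
}}

```text
clock: 47.6
ee_pos: [0.4308, -0.1065, 0.1625]
tool_rot: [0.07, 0.998, -0.0, 0.001]
contact_force: [-0.3, -0.2, 0.5]
gripper_width: -0.0002
```

```bash
python3 - <<'E'
from h import *
go(.45,-.47,.2,np.pi)
t=grab_frame("top"); crop(t,200,150,150,65,"D2",5); s=grab_frame("scene"); cv2.imwrite("pics/D3.png",s["image"]); crop(t,360,190,90,100,"D4",6)
crop(s,180,215,180,85,"D5",4)
E
```

```text
shift [ -70.1 -357.2  -37.4] turn [-0.     0.001 -0.141] | pos [ 0.4308 -0.1065  0.1625] F [-0.3 -0.2  0.5] w -0.0002 t 47.6
```

View pics/D2.png

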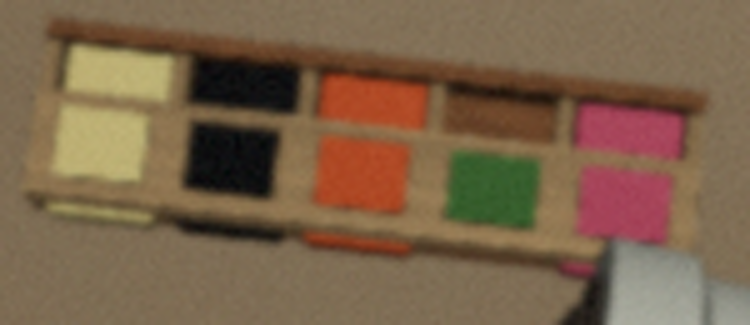

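View pics/D5.png

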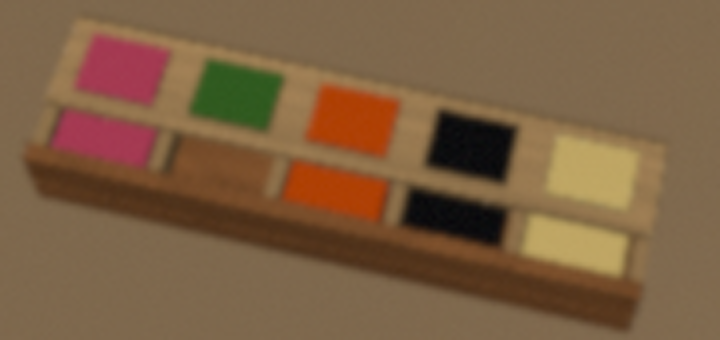

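View pics/D4.png

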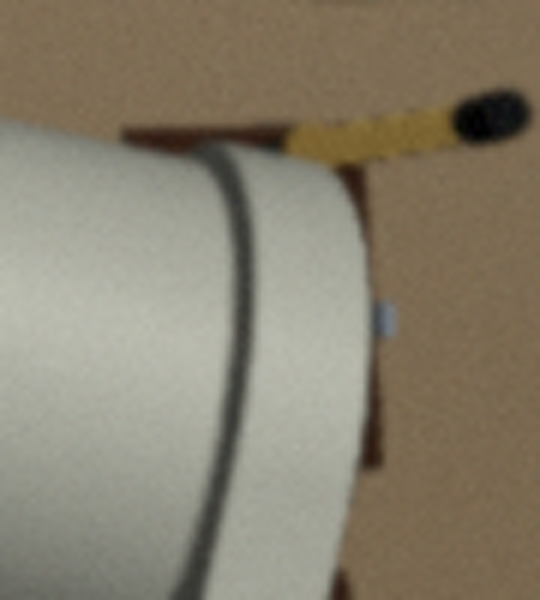

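All four bars are home in both views. Next is closing the keeper: I'll locate its knob and the small dispenser nearby, then plan the sweep.

```bash
python3 - <<'E'
from h import *
t=grab_frame("top"); s=grab_frame("scene")
k=onplane(t,[np.array([490,117])/6+[360,190]-.4],.11)[0]; print("knob",k.round(4)); 
d=k[:2]-[.521,-.345]; print("angle",np.arctan2(-d[1],-d[0]),np.linalg.norm(d))
print("small disp",onplane(t,[(412,188),(440,188),(436,160),(433,150)],.01).round(3).tolist())
crop(s,70,110,120,130,"E3",5)
go(.556,-.395,.19,np.pi)
E
```

```text
knob [ 0.5289 -0.4113  0.11  ]
angle 1.6893839533639106 0.06680038440540065
small disp [[0.598, -0.381, 0.01], [0.596, -0.456, 0.01], [0.672, -0.451, 0.01], [0.7, -0.445, 0.01]]
shift [-163.1 -270.4  -27.8] turn [ 0.     0.    -0.137] | pos [ 0.4314 -0.1049  0.1622] F [-0.3 -0.7  0.6] w -0.0004 t 47.8
```

View pics/E3.png

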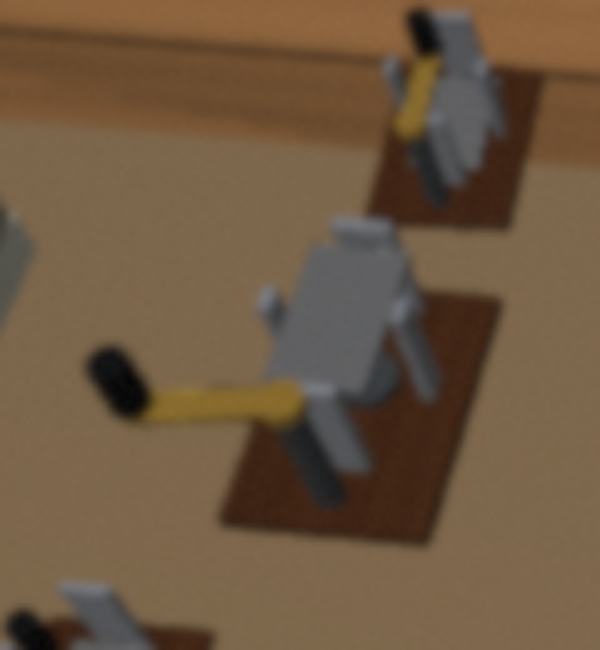

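```bash
python3 - <<'E'
from h import *
go(.563,-.405,.19,np.pi)
E
```

```text
shift [-171.4 -279.3  -27.8] turn [ 0.     0.    -0.137] | pos [ 0.4314 -0.1049  0.1622] F [-0.3 -0.7  0.6] w -0.0004 t 47.8
```

Emit:
{"fn": "play_rows", "kwargs": {
  "increments": [
    [255,-16,-26,-10,0,0,-0.02],
    [255,-36,-58,-20,0,0,-0.04],
    [255,-56,-91,-28,0,0,-0.06],
    [255,-76,-124,-28,0,0,-0.08],
    [255,-96,-157,-28,0,0,-0.1],
    [255,-116,-190,-28,0,0,-0.137],
    [255,-136,-222,-28,0,0,-0.137],
    [255,-156,-254,-28,0,0,-0.137]
  ]
}}

```text
clock: 48.47
ee_pos: [0.5519, -0.3795, 0.1897]
tool_rot: [-0.0, 1.0, 0.0, 0.0]
contact_force: [1.3, 0.6, 0.7]
gripper_width: 0.0001
```

Emit:
{"fn": "play_rows", "kwargs": {
  "increments": [
    [255,-8,-12,0,0,0,0],
    [255,-15,-25,0,0,0,0],
    [255,-15,-25,0,0,0,0],
    [255,-15,-25,0,0,0,0]
  ]
}}

```text
clock: 48.8
ee_pos: [0.5662, -0.4031, 0.189]
tool_rot: [0.0, 1.0, 0.001, -0.0]
contact_force: [-0.3, -0.0, -0.4]
gripper_width: 0.0003
```

```bash
python3 - <<'E'
from h import *
go(.563,-.405,.104,np.pi)
f=grab_frame("wrist"); cv2.imwrite("pics/F1.png",f["image"])
s=grab_frame("scene"); crop(s,70,110,120,130,"F3",5)
E
```

```text
shift [ 3.1 -2.  85. ] turn [ 0.001 -0.001 -0.001] | pos [ 0.5662 -0.4031  0.189 ] F [-0.3 -0.  -0.4] w 0.0003 t 48.8
```

View pics/F1.png

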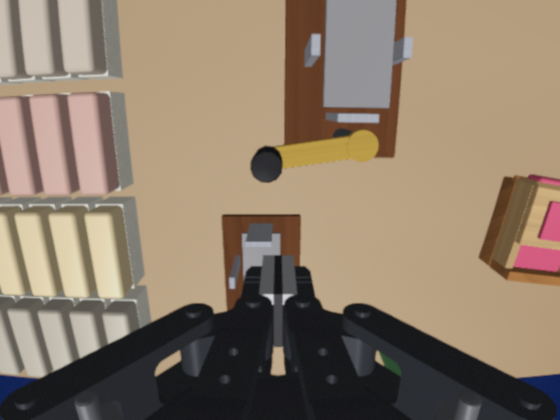

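View pics/F3.png

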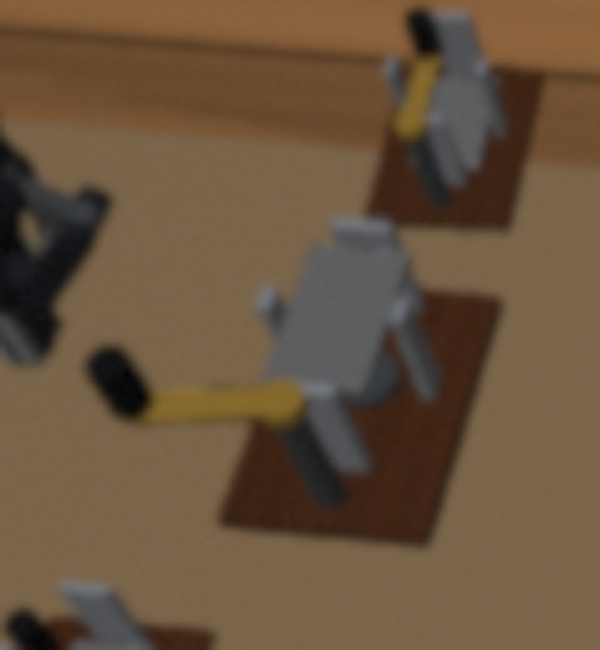

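Emit:
{"fn": "play_rows", "kwargs": {
  "increments": [
    [255,2,-2,15,0,0,0],
    [255,2,-2,35,0,0,0],
    [255,2,-2,55,0,0,0],
    [255,2,-2,70,0,0,0],
    [255,2,-2,80,0,0,0],
    [255,2,-2,84,0,0,0],
    [255,2,-2,84,0,0,0],
    [255,2,-2,84,0,0,0]
  ]
}}

```text
clock: 49.57
ee_pos: [0.5638, -0.4055, 0.1074]
tool_rot: [0.0, 1.0, -0.0, 0.001]
contact_force: [0.1, -0.2, 0.6]
gripper_width: 0.0002
```

```bash
python3 - <<'E'
from h import *
st=get_state()['ee_pos']; print(st)
for t in np.linspace(2.05,.35,16):
    p=np.array([.521-.066*np.cos(t),-.345-.066*np.sin(t)]); print(round(t,2),((p-st[:2])*[-1000,1000]).round())
E
```

```text
[ 0.56384125 -0.40554021  0.1074199 ]
2.05 [12.  2.]
1.94 [19. -1.]
1.82 [26. -3.]
1.71 [34. -5.]
1.6 [41. -5.]
1.48 [49. -5.]
1.37 [56. -4.]
1.26 [63. -2.]
1.14 [70.  0.]
1.03 [77.  4.]
0.92 [83.  8.]
0.8 [89. 13.]
0.69 [94. 19.]
0.58 [98. 25.]
0.46 [102.  31.]
0.35 [105.  38.]
```

Emit:
{"fn": "play_rows", "kwargs": {
  "increments": [
    [255,8,1,2,0,0,0],
    [255,16,0,2,0,0,0],
    [255,24,-3,2,0,0,0],
    [255,32,-5,2,0,0,0],
    [255,40,-6,2,0,0,0],
    [255,48,-6,2,0,0,0],
    [255,56,-5,2,0,0,0],
    [255,63,-3,2,0,0,0]
  ]
}}

```text
clock: 50.23
ee_pos: [0.4997, -0.4088, 0.1044]
tool_rot: [0.001, 1.0, -0.0, 0.0]
contact_force: [1.5, 0.1, 0.8]
gripper_width: -0.0001
```

Emit:
{"fn": "play_rows", "kwargs": {
  "increments": [
    [255,7,2,0,0,0,0],
    [255,14,6,0,0,0,0],
    [255,20,10,0,0,0,0],
    [255,26,15,0,0,0,0],
    [255,31,21,0,0,0,0],
    [255,35,26,0,0,0,0],
    [255,35,26,0,0,0,0]
  ]
}}

```text
clock: 50.82
ee_pos: [0.4646, -0.3817, 0.1044]
tool_rot: [0.001, 1.0, -0.0, -0.0]
contact_force: [0.4, 0.6, 0.8]
gripper_width: -0.0004
```

```bash
python3 - <<'E'
from h import *
go(.458,-.37,.104,np.pi)
f=grab_frame("wrist"); cv2.imwrite("pics/G1.png",f["image"])
s=grab_frame("scene"); crop(s,70,110,120,130,"G3",5)
E
```

```text
shift [ 6.7 11.7  0.4] turn [-0.    -0.    -0.001] | pos [ 0.4646 -0.3817  0.1044] F [0.4 0.6 0.8] w -0.0004 t 50.82
```

View pics/G1.png

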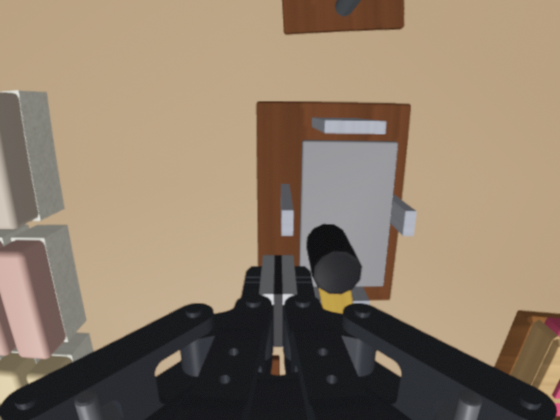

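View pics/G3.png

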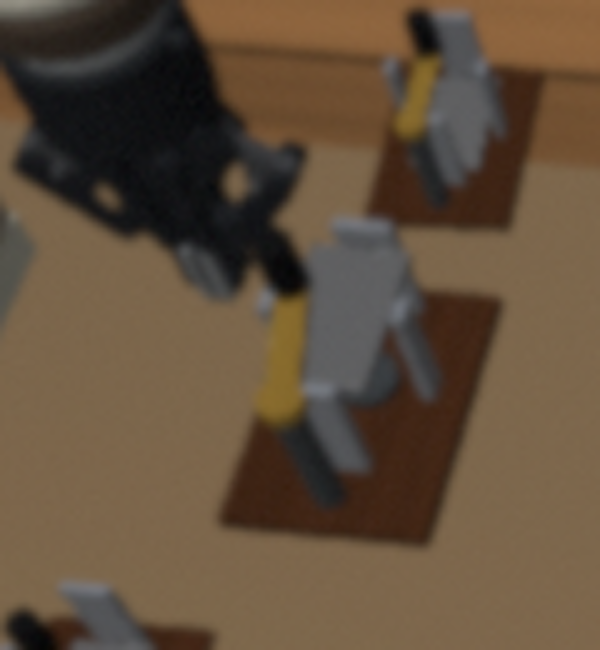

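Emit:
{"fn": "play_rows", "kwargs": {
  "increments": [
    [255,3,2,0,0,0,0],
    [255,6,4,0,0,0,0],
    [255,7,6,0,0,0,0],
    [255,7,8,0,0,0,0],
    [255,7,10,0,0,0,0],
    [255,7,10,0,0,0,0]
  ]
}}

```text
clock: 51.42
ee_pos: [0.4585, -0.3723, 0.1041]
tool_rot: [0.001, 1.0, 0.0, 0.0]
contact_force: [0.3, -0.0, 0.2]
gripper_width: 0.0
```

```bash
python3 - <<'E'
from h import *
go(.458,-.37,.104,np.pi)
f=grab_frame("wrist"); cv2.imwrite("pics/H1.png",f["image"])
s=grab_frame("scene"); crop(s,70,110,120,130,"H3",5)
E
```

```text
shift [0.5 2.3 0.1] turn [ 0.     0.    -0.001] | pos [ 0.4585 -0.3723  0.1041] F [ 0.3 -0.   0.2] w 0.0 t 51.42
```

View pics/H1.png

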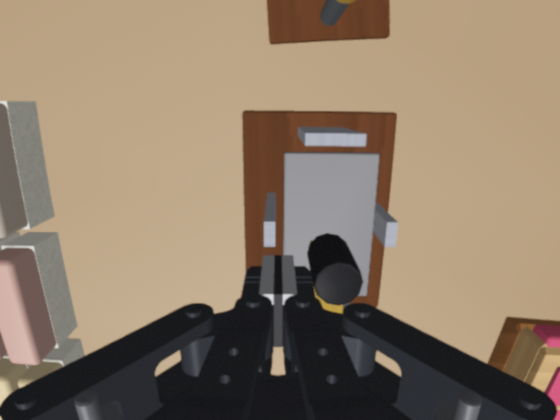

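Emit:
{"fn": "play_rows", "kwargs": {
  "increments": [
    [255,0,2,0,0,0,0],
    [255,0,4,0,0,0,0],
    [255,0,5,0,0,0,0],
    [255,0,6,0,0,0,0],
    [255,0,6,0,0,0,0]
  ]
}}

```text
clock: 51.93
ee_pos: [0.4585, -0.3677, 0.1043]
tool_rot: [0.001, 1.0, -0.001, 0.0]
contact_force: [-0.9, -8.0, -2.0]
gripper_width: 0.0
```

Emit:
{"fn": "play_rows", "kwargs": {
  "increments": [
    [255,0,1,0,0,0,0],
    [255,0,2,0,0,0,0],
    [255,0,3,0,0,0,0],
    [255,0,3,0,0,0,0]
  ]
}}

```text
clock: 52.27
ee_pos: [0.4586, -0.3671, 0.1044]
tool_rot: [0.002, 1.0, -0.004, 0.0]
contact_force: [-1.0, -20.4, -5.7]
gripper_width: 0.0001
```

The keeper is hard against its stop, with the force rising and no further motion. I'll back off and check everything.

Emit:
{"fn": "play_rows", "kwargs": {
  "increments": [
    [255,0,-5,0,0,0,0],
    [255,0,-15,0,0,0,0],
    [255,0,-25,-5,0,0,0],
    [255,0,-30,-30,0,0,0],
    [255,10,-30,-60,0,0,0],
    [255,40,-30,-90,0,0,0],
    [255,75,-30,-110,0,0,0],
    [255,110,-30,-120,0,0,0]
  ]
}}

```text
clock: 52.93
ee_pos: [0.3482, -0.3938, 0.2271]
tool_rot: [-0.0, 1.0, -0.001, 0.001]
contact_force: [0.7, -0.6, 0.1]
gripper_width: -0.0001
```

Emit:
{"fn": "play_rows", "kwargs": {
  "increments": [
    [255,30,-5,0,0,0,0],
    [255,60,-10,0,0,0,0],
    [255,90,-20,0,0,0,0],
    [255,90,-20,0,0,0,0],
    [255,90,-20,0,0,0,0]
  ]
}}

```text
clock: 53.35
ee_pos: [0.2575, -0.4139, 0.2245]
tool_rot: [0.002, 1.0, -0.0, 0.001]
contact_force: [0.7, -0.6, 0.1]
gripper_width: 0.0002
```

```bash
python3 - <<'E'
from h import *
t=grab_frame("top"); s=grab_frame("scene"); cv2.imwrite("pics/I2.png",t["image"]);cv2.imwrite("pics/I3.png",s["image"]); crop(t,360,190,90,100,"I4",6); crop(t,200,150,150,70,"I5",5)
print(get_state()["ee_pos"],get_state()["clock"])
E
```

```text
[ 0.25890305 -0.41341412  0.22411302] 53.45
```

View pics/I2.png

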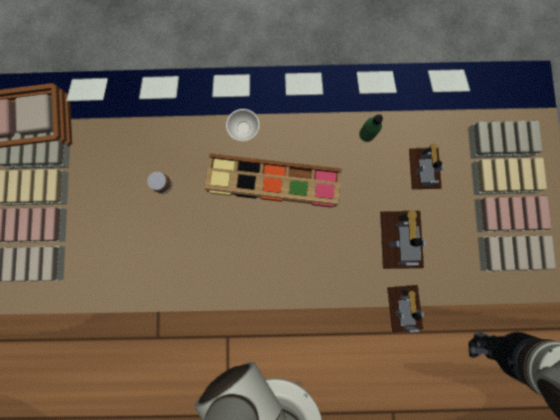

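View pics/I3.png

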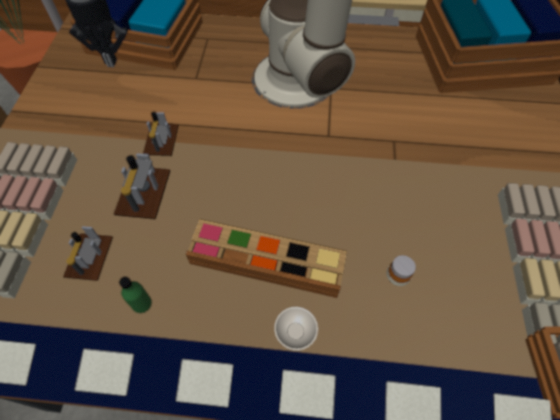

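View pics/I4.png

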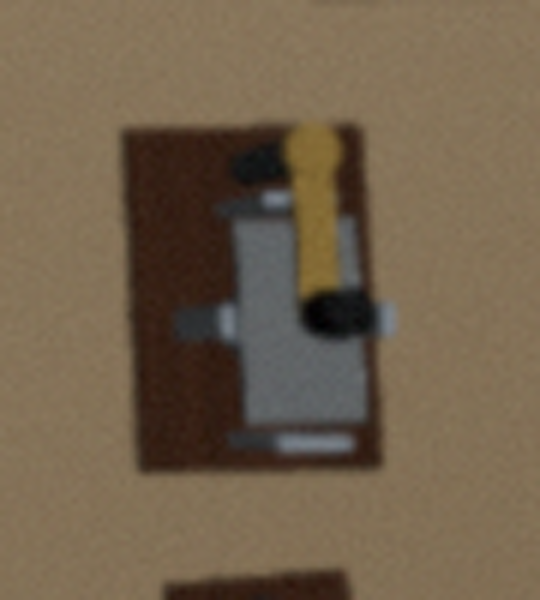

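View pics/I5.png

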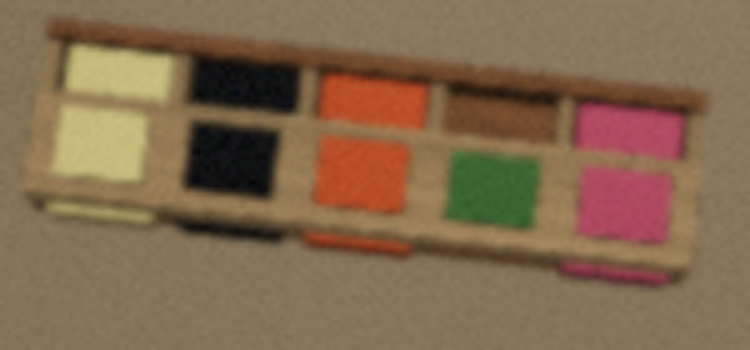

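```bash
python3 - <<'E'
from h import *
t=grab_frame("top")
a=onplane(t,[np.array([313,148])/6+[360,190]-.4],.093)[0];b=onplane(t,[np.array([339,312])/6+[360,190]-.4],.11)[0];d=b-a;print(a,b,"keeper angle",np.arctan2(-d[1],-d[0])+.006)
print(sign_off())
E
```

```text
[ 0.51973561 -0.34623443  0.093     ] [ 0.45340263 -0.3461203   0.11      ] keeper angle 0.004279567005269948
the job is handed in; nothing more can be done
None
```

The job is done and handed in at about 53.5 s of the 210 s. I swung the keeper aside and slid the cream, rose, orange and charcoal bars home under their own tiles. I then pushed the keeper back to its stop.

- **Bars:** In the last top and scene pictures all four bars sit against the back wall. No green bar was on the counter, so its slot is empty.
- **Keeper:** It measured about 0.004 rad from closed in the last top picture. When I pushed it, the force rose to about 20 N with almost no further movement.
- **Bystanders:** The jar, bottle and dish are at the same pixels as at the start. The arm ended well clear of everything.

Two things went differently from plan, and neither shows in the result:
- **Joint limit:** My first hold on the cream bar ran into the last joint's limit. I set the bar down on clear counter, turned the tool half a turn and regripped.
- **Rose bar:** It was knocked about 35 mm aside during the run, so I remeasured it before taking it.

I saw no slackening of the grip. No check failed at the end.

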